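# Crib-stack wood samples in the corner jig for drying

## Task

Two wooden sample slats already lie in the corner jig as the first layer. Build the tower two layers higher with the four loose full-length slats, two to a layer, each layer crosswise to the one below so that air can pass: in each layer one slat snug along the full face of the fence and the other at the tower's open edge, above the ends of the slats below, both with their ends butted against the other fence. Do not shove the jig along the bench, and leave the short offcut and the other things where they are.

Things in the scene. Friction and masses are not known exactly. Their poses are not given: they have to be found in the camera images.
- jig: aluminium corner jig, about 1.6 kg, standing loose on the bench: a plate 135 x 135 x 8 mm with an upright L-shaped fence 10 mm thick whose top is 50 mm above the plate. Origin: centre of the plate's underside. The fence runs along the plate's -x edge and its +y edge (full length); the -y and +x edges are open. z up
- corner (a point): the jig's inner corner, where both fence faces meet the plate's top (8 mm above the bench); at x -57.5, y 57.5, z 8 mm in the jig's frame, same axes. Inner fence faces: its planes x = 0 and y = 0. The tower stands in x 0 to 110, y -110 to 0 mm of this frame, slats of a layer centred 13 mm (snug) and 97 mm (outer) from the fence they run along, and 55 mm from the fence their ends butt against
- base1: wooden slat of the first layer, 110 x 26 x 13 mm, already lying flat on the jig's plate along the jig's x; origin at its centre, x along its length; this one is snug along the +y fence
- base2: wooden slat of the first layer, 110 x 26 x 13 mm, already lying flat on the jig's plate along the jig's x; origin at its centre, x along its length; this one is the outer one, at the plate's -y side, its end against the -x fence
- slat1: loose wooden slat, 110 x 26 x 13 mm, lying flat on the bench; origin at its centre, x along its length, z its 13 mm thickness; 30 g or so, the four slats are alike
- slat2: loose wooden slat, 110 x 26 x 13 mm, lying flat on the bench; origin at its centre, x along its length, z its 13 mm thickness; 30 g or so, the four slats are alike
- slat3: loose wooden slat, 110 x 26 x 13 mm, lying flat on the bench; origin at its centre, x along its length, z its 13 mm thickness; 30 g or so, the four slats are alike
- slat4: loose wooden slat, 110 x 26 x 13 mm, lying flat on the bench; origin at its centre, x along its length, z its 13 mm thickness; 30 g or so, the four slats are alike
- offcut: bystander: wooden offcut of the same stock but only 70 x 26 x 13 mm, flat on the bench; origin at its centre. Not part of the tower
- vial: bystander: amber vial, 28 mm across, 45 mm high; origin at the centre of its foot
- dish: bystander: shallow glass dish, 90 mm across, 16 mm high; origin under its centre
- spatula: bystander: steel lab spatula, 170 mm long, lying along its x
- mouse: bystander: black computer mouse, 100 x 58 x 32 mm; origin under its centre
- die: bystander: steel pellet die, 52 mm across, 58 mm high; origin under its centre
Not all that is in view belongs to the job. What is shaped like the slat1 but purple is not meant.

How it is judged:
By the outcome, as a careful person would: the job done as asked, in the order asked, and still so for the second after the job is handed in, with the robot touching nothing.
It also fails if it takes over 72 s, if anything falls off the work surface, if the arm or the gripper's body presses on something with over 40 N, if the wrist force passes 120 N, or if a joint passes its speed limit or range.

## Robot

A 6-joint arm with a two-finger parallel gripper is mounted at the origin on the work surface. World frame = base frame: x ahead of the robot, y to its left, z up, the work surface at z = 0. Lengths are in m, angles in rad, forces in N, time in s.
With the tool pointing down it reaches from about 0.35 to 0.975 m from the base axis. Payload 4.9 kg.
Tool frame: the origin (TCP) lies at the very end of the fingers, on their centre line; the grasp point (between the pads) lies 19 mm behind it; z points along the fingers, y is the line along which they close (so a half turn about z gives the same grasp; the last joint's range is limited). The gripper opens to 85 mm and grips with 20 to 120 N. Pads are 22 mm wide; open, the fingers measure 114 mm over their backs; the gripper's body (76 mm by 85 mm) begins 54 mm behind the grasp point. The pads swing forward as they close: fully open they stand 13 mm farther back than shut.
Start: joints at [1.136, 0.053, 1.613, -0, 1.476, -0.119], TCP at [0.194, 0.594, 0.231] pointing down, gripper open.
Joint ranges: [-3.01, 3.01], [-1.01, 2.22], [0.06, 2.58], [-1.02, 4.17], [0.09, 2.62], [-3.14, 3.14]. Speed limits (rad/s): [2.57, 2.57, 3.14, 3.14, 3.14, 3.14].

## Interface

Orientations are given as a unit quaternion [w, x, y, z].
In Python, from plant import manip gives the robot as it stands.
- The arm moves only by the shell command python3 -m pendant 'ROWS'. ROWS is JSON, a list of rows, each a list of 3 entries, a list of its own where there are three numbers: the opening, from 0 (shut) to 1 (fully open), then the shift along the tool's x, y, z in units of 12 cm (1.0 is 12 cm), then the turn about the tool's z in units of pi rad (1.0 is pi rad). In form: [[gripper, [dx, dy, dz], roll], ...]. A call has 1 to 10 rows; each row is the pose to reach, as a shift and turn from the pose commanded when the call began, along the tool's axes at that moment, turning the shorter way round; what a row does not reach only later rows make up. A row lasts 1/10 s, in which the tool goes at most 50 mm and 8.59 degrees, less where a joint would pass 70% of its speed; a pose out of reach is approached as far as the arm can. A call with a number of a shift or a turn outside -1 to 1 is refused whole. A call with a gripper value outside its range is refused whole. The fingers move at their own pace and stop on an object; the grip force is fixed at half the most. Time passes only in rows, so rows that repeat a pose let the fingers close. It gives the time, the measured TCP pose, the force, the opening and the grip force at its end, in the units of the state.
- manip.state(): the state, without advancing time (a new reading comes with each control period).
- manip.grab_frame(name): name is "side" or "top" or "wrist"; returns a dict with "img" (480x640x3 uint8, red, green, blue), "fx", "fy", "cx", "cy" (pixels), "D" ([k1, k2, p1, p2, k3] as OpenCV has them; the pictures are not rectified), "eye" and "rotation" of the camera in the world; the wrist camera has in their place "tool_from_camera" (4x4, takes a point from camera to tool coordinates, whose origin is the TCP and whose axes are the flange's). Camera axes: x right, y down, z forward; pixel columns grow to the right and rows downward; lengths in m; the calibration is good to about 2 mm. A picture is of the moment at which its call begins: read the wrist's pose just before it. There is no depth.
- manip.job_done(): hands the job in; it is judged then, once.
The state is a dict: "time": time; "joint_pos": joint angles; "joint_vel": joint speeds; "joint_efforts": joint torques, N m; "tool_pos": TCP position; "tool_rot": TCP orientation; "contact_force": force on the tool from outside, world axes, zero at the start; "ft_torque": the same for the moment, N m; "gripper_width": opening from 0.0 (shut) to 1.0 (fully open); "grasp_force": force on a finger pad.
Only numpy, scipy, OpenCV 4.12 (cv2) and the standard library are available. Lean on these libraries where they do the work, as an engineer would, in place of code of your own. Each camera call takes 0.05 s, during which the arm holds its last target. There are 200 camera calls.

## Working session

There is one attempt and no reset: what is moved stays moved. The work goes in short steps, Python scripts to look and compute and a shell command to move; the robot and the scene stay as the last step left them, time stands still between calls to the robot, and variables do not carry over. Pictures are saved under pics/ and viewed, at most 10 in all, crops included, and the job is handed in when it is done.

```bash
ls; mkdir -p pics
python3 - <<'E'
from plant import manip
import cv2
s=manip.state();print(s)
for n in("top","side"):
    f=manip.grab_frame(n);cv2.imwrite(f"pics/{n}0.png",f["img"][:,:,::-1])
    print({k:v for k,v in f.items() if k!="img"})
E
```

```text
pics
{'time': 0.0, 'joint_pos': array([ 1.13599710e+00,  5.33572964e-02,  1.61428016e+00, -4.34915902e-05,
        1.47595856e+00, -1.19007343e-01]), 'joint_vel': array([-0.0001476 ,  0.00092828, -0.00192887,  0.00090058,  0.00193928,
        0.00031974]), 'joint_efforts': array([-1.80513933e-03, -3.93651080e+01, -3.70186615e+01, -2.15442674e-04,
        6.79506571e-03, -1.05506899e-05]), 'tool_pos': array([0.19386384, 0.59353466, 0.23007099]), 'tool_rot': array([-2.53016946e-04,  1.57238538e-01,  9.87560144e-01, -9.69443304e-04]), 'contact_force': array([0.43985698, 1.16622197, 0.37432144]), 'ft_torque': array([-0.04608959,  0.02637172,  0.00802202]), 'grasp_force': 0.0, 'gripper_width': 0.9989193210761594}
{'fx': 541.3446842672456, 'fy': 541.3446842672456, 'cx': 307.8662690724237, 'cy': 248.7137727056974, 'D': array([-0.012814,  0.      ,  0.      ,  0.      ,  0.      ]), 'eye': array([0.42396577, 0.01669118, 1.45703251]), 'rotation': array([-0.03002799,  0.71225265, -0.70013459,  0.04007534])}
{'fx': 504.288297111904, 'fy': 504.288297111904, 'cx': 314.85933571663526, 'cy': 236.25139675234962, 'D': array([-0.09557674,  0.        ,  0.        ,  0.        ,  0.        ]), 'eye': array([ 0.44827503, -1.04152704,  0.86651026]), 'rotation': array([-0.4329322 ,  0.89945659, -0.05409295,  0.02493008])}
```

View pics/top0.png

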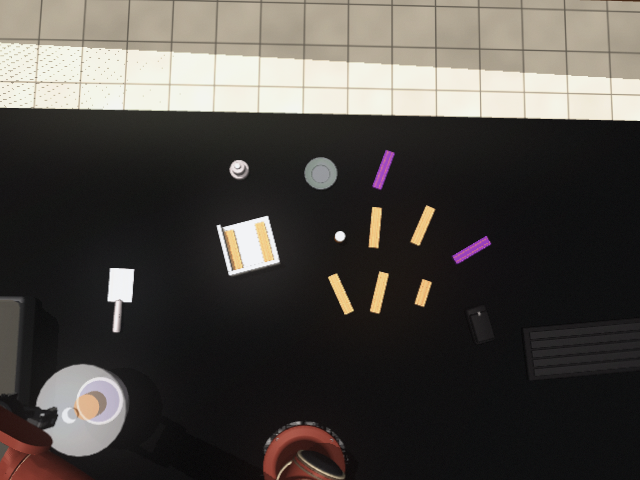

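View pics/side0.png

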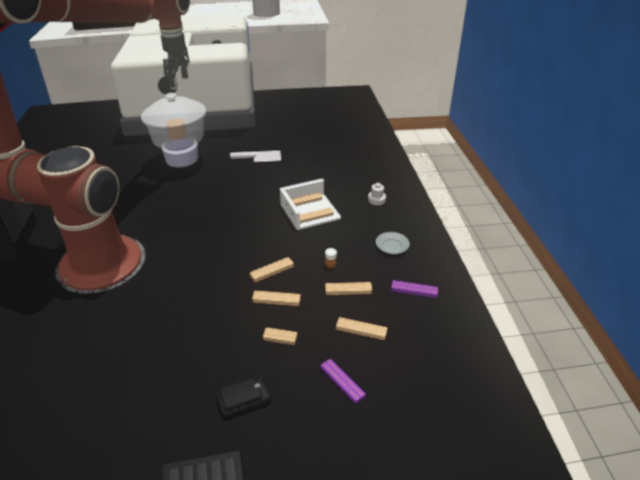

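Top view: the jig is at (248,246) with fences on the image-left and robot side. The full slats are at (375,227), (423,225), (341,294) and (379,292), the offcut at (423,293), and the purple decoys at (383,170) and (471,250).

```bash
cat > h.py <<'E'
from plant import manip
import cv2, numpy as np
from scipy.spatial.transform import Rotation as R
q2R=lambda q:R.from_quat(np.roll(q,-1)).as_matrix()
def grab(n):
    s=manip.state(); f=manip.grab_frame(n)
    f["K"]=np.array([[f["fx"],0,f["cx"]],[0,f["fy"],f["cy"]],[0,0,1.]])
    if n=="wrist":
        T=np.eye(4);T[:3,:3]=q2R(s["tool_rot"]);T[:3,3]=s["tool_pos"];T=T@f["tool_from_camera"]
        f["R"],f["e"]=T[:3,:3],T[:3,3]
    else: f["R"],f["e"]=q2R(f["rotation"]),np.array(f["eye"])
    return f
def to_world(f,px,z):
    u=cv2.undistortPoints(np.float64(px).reshape(-1,1,2),f["K"],f["D"]).reshape(-1,2)
    d=np.c_[u,np.ones(len(u))]@f["R"].T
    return (f["e"]+d*((z-f["e"][2])/d[:,2])[:,None])
def proj(f,P):
    rv,_=cv2.Rodrigues(f["R"].T)
    return cv2.projectPoints(np.float64(P).reshape(-1,1,3),rv,-f["R"].T@f["e"],f["K"],f["D"])[0].reshape(-1,2)
def wood(img):
    h=cv2.cvtColor(img,cv2.COLOR_RGB2HSV)
    return cv2.inRange(h,(8,60,120),(28,255,255))
def slats(f,z,minA=150):
    m=wood(f["img"]);out=[]
    for c in cv2.findContours(m,cv2.RETR_EXTERNAL,cv2.CHAIN_APPROX_NONE)[0]:
        if cv2.contourArea(c)<minA: continue
        w=to_world(f,c,z)[:,:2]*1000
        (x,y),_,_=r=cv2.minAreaRect(w.astype(np.float32)); b=cv2.boxPoints(r)
        e=[b[1]-b[0],b[2]-b[1]];e.sort(key=np.linalg.norm)
        a=np.degrees(np.arctan2(e[1][1],e[1][0]))%180
        out.append((c.reshape(-1,2).mean(0).round(),np.round([x,y,a,*map(np.linalg.norm,e[::-1])],1)))
    return out
E
python3 - <<'E'
from h import *
f=grab("top")
for o in slats(f,.013):print(*o)
print("z21");[print(*o) for o in slats(f,.021) if o[0][0]<300]
c=f["img"][205:285,205:295,::-1]
cv2.imwrite("pics/jig.png",cv2.resize(c,None,fx=6,fy=6,interpolation=cv2.INTER_CUBIC))
E
```

```text
[ 88. 405.] [148.9 559.6  27.5  61.4  51.3]
[423. 292.] [ 455.9 -311.5  161.4   70.4   26.9]
[340. 294.] [449.7 -91.5  25.4 110.7  27.6]
[379. 292.] [ 455.2 -194.1  166.7  110.6   27.8]
[233. 250.] [562.9 198.1  16.  107.5  27.6]
[264. 241.] [585.7 115.4  15.4 105.5  25.3]
[375. 227.] [ 630.  -182.4  175.1  111.    27.6]
[422. 225.] [ 637.6 -311.   156.8  111.1   27.3]
z21
[ 88. 405.] [150.4 556.6  27.5  61.1  51. ]
[233. 250.] [562.1 197.   16.  106.9  27.4]
[264. 241.] [584.8 114.9  15.4 104.9  25.2]
```

View pics/jig.png

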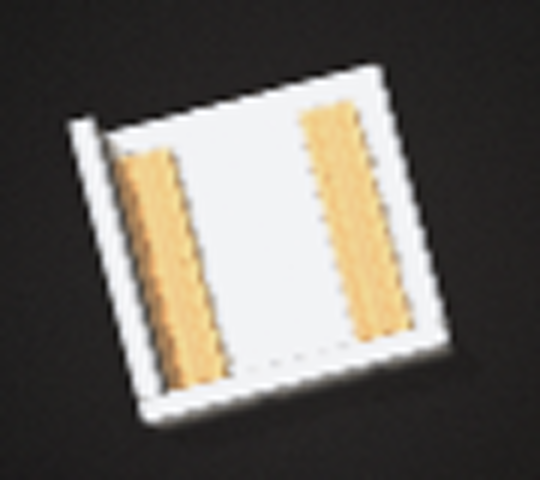

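```bash
cat >> h.py <<'E'
def go(x,y,z,phi=None):
    "shift (tool axes, 12cm units) and roll (pi units) to TCP x,y,z in mm with tool y heading phi deg"
    s=manip.state();Rm=q2R(s["tool_rot"]);p=s["tool_pos"]
    d=Rm.T@(np.array([x,y,z])/1000-p)/.12
    h=np.degrees(np.arctan2(Rm[1,1],Rm[0,1]))
    r=0 if phi is None else ((h-phi+90)%180-90)/180
    print("t",round(s["time"],2),"at",(p*1000).round(1),"head",h.round(2),"F",np.round(s["contact_force"],1),"j6",s["joint_pos"][5].round(2),"w",round(s["gripper_width"],3),"-> d",d.round(4),"roll",round(r,4))
E
python3 - <<'E'
from h import *
print(manip.grab_frame("wrist")["tool_from_camera"])
go(540,155,300,105.5)
E
```

```text
[[ 6.71244168e-04 -9.50272332e-01 -3.11419403e-01  8.08918401e-02]
 [ 9.99999009e-01  2.52450565e-04  1.38509904e-03 -5.65860795e-04]
 [-1.23760329e-03 -3.11420024e-01  9.50271559e-01 -1.41595219e-01]
 [ 0.00000000e+00  0.00000000e+00  0.00000000e+00  1.00000000e+00]]
t 0.2 at [193.9 593.7 230.5] head 71.91 F [-0.4  1.1  0.5] j6 -0.12 w 0.997 -> d [-3.8766 -2.5804 -0.5763] roll -0.1866
```

```bash
python3 -m pendant '[[1,[-0.4,-0.25,0],0],[1,[-0.75,-0.5,0],0],[1,[-0.95,-0.64,0],0],[1,[-0.95,-0.64,0],0]]' && python3 -m pendant '[[1,[-0.4,-0.25,0],0],[1,[-0.75,-0.5,0],0],[1,[-0.95,-0.64,0],0],[1,[-0.95,-0.64,0],0]]' && python3 -m pendant '[[1,[-0.4,-0.25,0],0],[1,[-0.75,-0.5,0],0],[1,[-0.95,-0.64,0],0],[1,[-0.95,-0.64,0],0]]' && python3 -m pendant '[[1,[-0.4,-0.25,0],-0.04],[1,[-0.75,-0.5,0],-0.08],[1,[-0.95,-0.66,0.08],-0.12],[1,[-0.95,-0.66,0.08],-0.187],[1,[-0.95,-0.66,0.08],-0.187],[1,[-0.95,-0.66,0.08],-0.187]]'
python3 - <<'E'
from h import *
f=grab("wrist");cv2.imwrite("pics/w1.png",f["img"][:,:,::-1]);print(f["K"],f["D"])
go(540,147,220,105.5)
for o in slats(f,.021,500):print(*o)
E
```

```text
time: 0.6
tool_pos: [0.2808, 0.4828, 0.2311]
tool_rot: [0.0, 0.16, 0.987, -0.001]
contact_force: [-0.3, 0.1, -0.8]
gripper_width: 1.002
grasp_force: 0.0
time: 1.0
tool_pos: [0.365, 0.3748, 0.2312]
tool_rot: [0.0, 0.16, 0.987, -0.0]
contact_force: [0.1, -0.0, 1.1]
gripper_width: 0.999
grasp_force: 0.0
time: 1.4
tool_pos: [0.4494, 0.2669, 0.2312]
tool_rot: [0.0, 0.159, 0.987, -0.0]
contact_force: [0.0, 0.8, -0.6]
gripper_width: 0.997
grasp_force: 0.0
time: 2.0
tool_pos: [0.5311, 0.1594, 0.2213]
tool_rot: [-0.0, -0.136, 0.991, 0.0]
contact_force: [0.5, -1.6, 0.3]
gripper_width: 0.999
grasp_force: 0.0
[[342.52340092   0.         317.68775518]
 [  0.         342.52340092 237.35814333]
 [  0.           0.           1.        ]] [-0.01895049  0.          0.          0.          0.        ]
t 2.05 at [531.1 159.4 221.5] head 105.56 F [-0.4 -0.5 -0.7] j6 -1.69 w 1.0 -> d [-0.0437 -0.1198  0.0125] roll 0.0004
[345. 244.] [563.5 198.7  15.7 101.3  26.7]
[266. 244.] [586.  118.4  15.7 101.2  26.4]
[86. 60.] [452.9 -79.8  25.3  99.5  29.9]
```

View pics/w1.png

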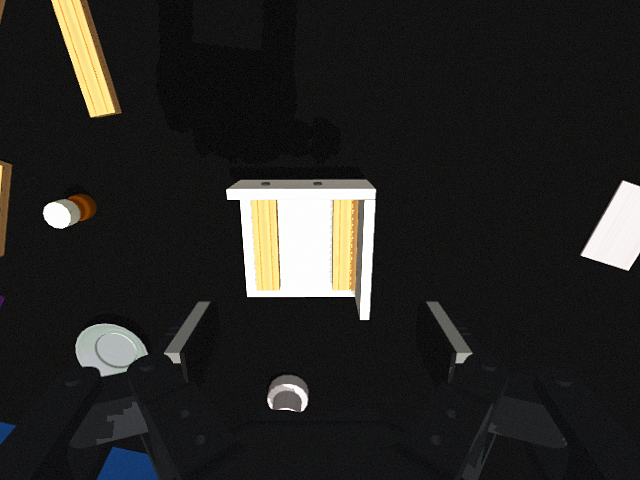

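Wrist view (upside down, robot side up): the jig spans (228–375, 180–320), with the −x fence at the top and the +y fence on the right. Next I fit the jig silhouette.

```bash
cat >> h.py <<'E'
from scipy.optimize import minimize
def box(x0,x1,y0,y1,z0,z1): return np.array([[x,y,z] for x in(x0,x1) for y in(y0,y1) for z in(z0,z1)])/1000
JIG=[box(-67.5,67.5,-67.5,67.5,0,8),box(-67.5,-57.5,-67.5,67.5,0,58),box(-67.5,67.5,57.5,67.5,0,58)]
def place(B,p):
    c,s=np.cos(np.radians(p[2])),np.sin(np.radians(p[2]))
    return B@np.array([[c,-s,0],[s,c,0],[0,0,1]]).T+[p[0]/1000,p[1]/1000,0]
def sil(f,boxes,p,S):
    m=np.zeros((480*S,640*S),np.uint8)
    for B in boxes:
        h=cv2.convexHull(((proj(f,place(B,p))+.5)*S-.5).astype(np.float32))
        cv2.fillConvexPoly(m,np.round(h*16).astype(np.int32),255,cv2.LINE_AA,4)
    return m
def fit(f,boxes,p0,mask,S=4,pad=15):
    u=proj(f,np.vstack([place(B,p0) for B in boxes]))
    a=(u.min(0)-pad).astype(int);b=(u.max(0)+pad).astype(int)
    a=np.maximum(a,0)
    M=cv2.resize(mask,None,fx=S,fy=S,interpolation=cv2.INTER_LINEAR)
    sl=np.s_[a[1]*S:b[1]*S,a[0]*S:b[0]*S]; M=M[sl].astype(float)
    cost=lambda p:np.abs(M-sil(f,boxes,p,S)[sl]).mean()
    sx=np.array([p0,np.add(p0,[6,0,0]),np.add(p0,[0,6,0]),np.add(p0,[0,0,3])])
    r=minimize(cost,p0,method="Nelder-Mead",options=dict(initial_simplex=sx,xatol=.02,fatol=1e-4))
    return r.x.round(2),round(r.fun,2)
def corner(p): return place(np.array([[-57.5,57.5,8]])/1000,p)[0,:2]*1000
E
python3 - <<'E'
from h import *
for n in("wrist","top","side"):
    f=grab(n); g=f["img"].max(2); 
    m=np.clip((g.astype(float)-50)*4,0,255).astype(np.uint8)
    p,c=fit(f,JIG,[571,155,15.6],m); print(n,p,c,corner(p).round(1))
E
```

```text
wrist [574.11 156.31  15.89] 3.15 [503.1 195.9]
top [576.87 155.52  15.26] 49.55 [506.3 195.9]
side [575.18 156.18  15.79] 13.0 [504.2 195.9]
```

Run:
```python
from h import *
B=[box(-55,55,-13,13,0,13)]
for n in("top","side"):
    f=grab(n); m=cv2.GaussianBlur(wood(f["img"]),(3,3),0)
    for p in([449.7,-91.5,25.4],[455.2,-194,166.7],[630,-182,175.1],[637,-311,156.8]):
        print(n,*fit(f,B,p,m,pad=8))
go(449,-91,100,115.4)
```

```text
top [449.79 -91.85  25.21] 6.47
top [ 454.82 -194.85  166.9 ] 7.46
top [ 630.51 -183.09  175.17] 8.94
top [ 638.35 -312.26  156.65] 7.05
side [450.13 -88.69  25.08] 6.66
side [ 455.5  -192.39  167.03] 9.29
side [ 630.66 -180.41  175.61] 9.84
side [ 638.45 -308.88  156.71] 7.47
t 2.3 at [531.2 158.8 221.8] head 105.59 F [0.2 0.5 0.4] j6 -1.69 w 1.001 -> d [ 1.2192 -1.8211  1.0145] roll -0.0545
```

```bash
python3 -m pendant '[[0.55,[0.2,-0.3,0],0],[0.55,[0.4,-0.6,0.1],0],[0.55,[0.6,-0.9,0.4],0],[0.55,[0.6,-0.9,0.5],0]]' && python3 -m pendant '[[0.55,[0.2,-0.3,0.2],0],[0.55,[0.4,-0.6,0.3],-0.03],[0.55,[0.61,-0.91,0.5],-0.0545],[0.55,[0.61,-0.91,0.5],-0.0545],[0.55,[0.61,-0.91,0.5],-0.0545]]'
python3 - <<'E'
from h import *
go(450,-90.2,3,115.15)
f=grab("wrist"); m=cv2.GaussianBlur(wood(f["img"]),(3,3),0)
print(*fit(f,[box(-55,55,-13,13,0,13)],[450,-90.2,25.2],m,pad=8))
E
```

```text
time: 2.7
tool_pos: [0.489, 0.0324, 0.1595]
tool_rot: [-0.001, -0.134, 0.991, -0.0]
contact_force: [0.7, 0.4, -0.7]
gripper_width: 0.549
grasp_force: 0.0
time: 3.2
tool_pos: [0.4496, -0.0902, 0.1013]
tool_rot: [-0.0, -0.218, 0.976, 0.001]
contact_force: [-0.2, 0.8, 0.4]
gripper_width: 0.55
grasp_force: 0.0
t 3.2 at [449.6 -90.2 101.3] head 115.22 F [-0.2  0.8  0.4] j6 -2.37 w 0.55 -> d [-0.0031 -0.0028  0.8191] roll 0.0004
[448.69 -89.62  25.97] 95.5
```

```bash
python3 -m pendant '[[0.55,[0,0,0.4],0],[0.55,[0,0,0.75],0],[0.55,[0,0,0.828],0],[0.55,[0,0,0.828],0],[0.1,[0,0,0.828],0],[0.1,[0,0,0.828],0],[0.1,[0,0,0.828],0],[0.1,[0,0,0.828],0]]' && python3 -m pendant '[[0.1,[0,0,0],0],[0.1,[0,0,-0.4],0],[0.1,[0,0,-0.7],0],[0.1,[0,0,-0.7],0]]'
python3 - <<'E'
from h import *
f=grab("wrist");cv2.imwrite("pics/w2.png",f["img"][:,:,::-1])
J=[574.4,156.2,15.85]
w=place(np.array([[-57.5+36,57.5-59,0]])/1000,J)[0]*1000
print(w); go(w[0],w[1],90,15.85)
E
```

```text
time: 4.05
tool_pos: [0.4524, -0.0906, 0.0053]
tool_rot: [0.003, -0.22, 0.976, -0.001]
contact_force: [0.9, 1.0, 7.6]
gripper_width: 0.277
grasp_force: 60.2
time: 4.45
tool_pos: [0.4545, -0.0918, 0.0936]
tool_rot: [0.006, -0.22, 0.976, -0.004]
contact_force: [1.4, -0.7, -0.0]
gripper_width: 0.284
grasp_force: 59.4
[554.12710937 148.88495348   0.        ]
t 4.5 at [452.7 -91.2  90.8] head 115.37 F [-0.6 -0.3 -1.1] j6 -2.37 w 0.28 -> d [-1.6205  1.4454  0.007 ] roll -0.4471
```

View pics/w2.png

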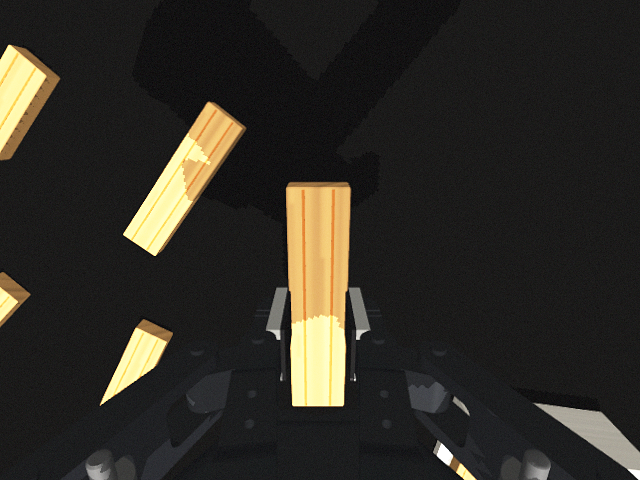

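Wrist view: the slat is held centrally, its ends at rows 183 and 406. Carrying it to the jig.

```bash
python3 -m pendant '[[0.1,[-0.25,0.22,-0.1],0],[0.1,[-0.5,0.44,-0.1],0],[0.1,[-0.81,0.72,-0.1],0]]' && python3 -m pendant '[[0.1,[-0.25,0.22,0],-0.045],[0.1,[-0.5,0.44,0],-0.09],[0.1,[-0.81,0.72,0],-0.135],[0.1,[-0.81,0.72,0],-0.18],[0.1,[-0.81,0.72,0],-0.225],[0.1,[-0.81,0.72,0],-0.27],[0.1,[-0.81,0.72,0],-0.315],[0.1,[-0.81,0.72,0],-0.36],[0.1,[-0.81,0.72,0],-0.405],[0.1,[-0.81,0.72,0],-0.447]]' && python3 -m pendant '[[0.1,[0,0,0],0],[0.1,[0,0,0],0]]'
python3 - <<'E'
from h import *
f=grab("wrist");s=manip.state()
go(554.1,148.9,30,15.85)
z=s["tool_pos"][2]*1000-5
B=[box(-55,55,-13,13,z,z+13)]
m=cv2.GaussianBlur(wood(f["img"]),(3,3),0)
p,c=fit(f,B,[*s["tool_pos"][:2]*1000,105.85],m,pad=8);print(p,c)
print("slat in corner frame",place(np.array([[(p[0]-574.4)/1000,(p[1]-156.2)/1000,0]]),[0,0,-15.85])*1000+[57.5,-57.5,0])
E
```

```text
time: 4.8
tool_pos: [0.5006, 0.0301, 0.0981]
tool_rot: [-0.0, -0.218, 0.976, -0.0]
contact_force: [0.6, -1.5, -0.3]
gripper_width: 0.28
grasp_force: 59.4
time: 5.8
tool_pos: [0.5445, 0.1796, 0.0958]
tool_rot: [0.014, 0.78, -0.626, 0.018]
contact_force: [0.4, 1.2, -0.4]
gripper_width: 0.283
grasp_force: 59.4
time: 6.0
tool_pos: [0.5433, 0.1822, 0.0956]
tool_rot: [0.014, 0.781, -0.624, 0.017]
contact_force: [0.2, 0.5, 0.3]
gripper_width: 0.278
grasp_force: 59.4
t 6.05 at [543.6 181.7  95.8] head -167.27 F [ 0.9  0.4 -0.3] j6 -3.13 w 0.278 -> d [ 0.2618 -0.0253  0.5602] roll -0.0173
[542.06 182.31 102.68] 24.83
slat in corner frame [[ 33.52072516 -23.55000621   0.        ]]
```

```bash
python3 -m pendant '[[0.1,[0.1,0,0],0.045],[0.1,[0.26,-0.025,0],0.09],[0.1,[0.26,-0.025,0],0.135],[0.1,[0.26,-0.025,0],0.18],[0.1,[0.26,-0.025,0],0.225],[0.1,[0.26,-0.025,0],0.27],[0.1,[0.26,-0.025,0],0.315],[0.1,[0.26,-0.025,0],0.36],[0.1,[0.26,-0.025,0],0.405],[0.1,[0.26,-0.025,0],0.45]]' && python3 -m pendant '[[0.1,[0,0,0],0.045],[0.1,[0,0,0],0.09],[0.1,[0,0,0],0.135],[0.1,[0,0,0],0.18],[0.1,[0,0,0],0.225],[0.1,[0,0,0],0.27],[0.1,[0,0,0],0.315],[0.1,[0,0,0],0.36],[0.1,[0,0,0],0.405],[0.1,[0,0,0],0.45]]' && python3 -m pendant '[[0.1,[0,0,0],0.045],[0.1,[0,0,0],0.083],[0.1,[0,0,0],0.083],[0.1,[0,0,0],0.083]]'
cat >> h.py <<'E'
J=[574.4,156.2,15.85]
def incorner(p): return (place(np.array([[p[0]-J[0],p[1]-J[1],0]])/1000,[0,0,-J[2]])[0]*1000+[57.5,-57.5,0])[:2]
def fromcorner(x,y): return place(np.array([[x-57.5,y+57.5,0]])/1000,J)[0,:2]*1000
def held(off=5):
    f=grab("wrist");s=manip.state();z=s["tool_pos"][2]*1000-off
    m=cv2.GaussianBlur(wood(f["img"]),(3,3),0);Rm=q2R(s["tool_rot"])
    a=np.degrees(np.arctan2(Rm[1,0],Rm[0,0]))
    p,c=fit(f,[box(-55,55,-13,13,z,z+13)],[*s["tool_pos"][:2]*1000,a],m,pad=8)
    print("held slat",p,c,"corner frame",incorner(p).round(1),p[2]-J[2],"tcp",incorner(s["tool_pos"]*1000).round(1))
E
python3 - <<'E'
from h import *
go(*fromcorner(36,-59),30,15.85); held()
E
```

```text
time: 7.05
tool_pos: [0.554, 0.1511, 0.0977]
tool_rot: [0.001, -0.185, 0.983, -0.022]
contact_force: [-0.1, 0.1, -0.5]
gripper_width: 0.276
grasp_force: 59.4
time: 8.05
tool_pos: [0.554, 0.1511, 0.0977]
tool_rot: [0.015, 0.498, 0.867, -0.016]
contact_force: [-0.2, 0.3, 0.0]
gripper_width: 0.281
grasp_force: 59.4
time: 8.45
tool_pos: [0.554, 0.1515, 0.0978]
tool_rot: [0.017, 0.603, 0.798, -0.014]
contact_force: [0.1, 1.9, -0.3]
gripper_width: 0.283
grasp_force: 59.4
t 8.45 at [554.  151.5  97.8] head 15.87 F [ 0.1  1.9 -0.3] j6 -0.1 w 0.283 -> d [ 0.0033 -0.0039  0.5657] roll 0.0001
held slat [551.78 155.09 105.87] 18.74 corner frame [ 35.4 -52.4] 90.02000000000001 tcp [ 36.6 -56.3]
```

Run:
```python
from h import *
s=manip.state();Rm=q2R(s["tool_rot"]);print(Rm.round(4));print(s["joint_pos"].round(3))
print("tilt in jig frame deg",np.degrees(place(Rm[:,2][None],[0,0,-15.85])).round(2))
```

```text
[[-0.2731  0.9619  0.0104]
 [ 0.961   0.2733 -0.0421]
 [-0.0433 -0.0015 -0.9991]]
[ 0.159  0.054  1.844 -0.046  1.24  -0.103]
tilt in jig frame deg [[ -0.08  -2.48 -57.24]]
```

```bash
python3 -m pendant '[[0.1,[-0.009,0,0.2],0],[0.1,[-0.009,0,0.4],0],[0.1,[-0.009,0,0.5],0],[0.1,[-0.009,0,0.557],0],[0.1,[-0.009,0,0.557],0],[0.1,[-0.009,0,0.557],0]]'
python3 - <<'E'
from h import *
go(*fromcorner(36,-56),28,15.85); held()
f=grab("side");m=f["img"][150:250,250:370,::-1]
cv2.imwrite("pics/s1.png",cv2.resize(m,None,fx=5,fy=5,interpolation=cv2.INTER_CUBIC))
E
```

```text
time: 9.1
tool_pos: [0.5557, 0.1484, 0.0322]
tool_rot: [0.017, 0.603, 0.797, -0.013]
contact_force: [0.1, 0.2, -0.6]
gripper_width: 0.279
grasp_force: 59.4
t 9.1 at [555.7 148.4  32.2] head 15.81 F [ 0.1  0.2 -0.6] j6 -0.1 w 0.279 -> d [ 0.0338 -0.012   0.0337] roll -0.0002
held slat [555.08 146.61 105.81] 21.18 corner frame [ 36.3 -61.4] 89.96000000000001 tcp [ 37.7 -59.9]
```

View pics/s1.png

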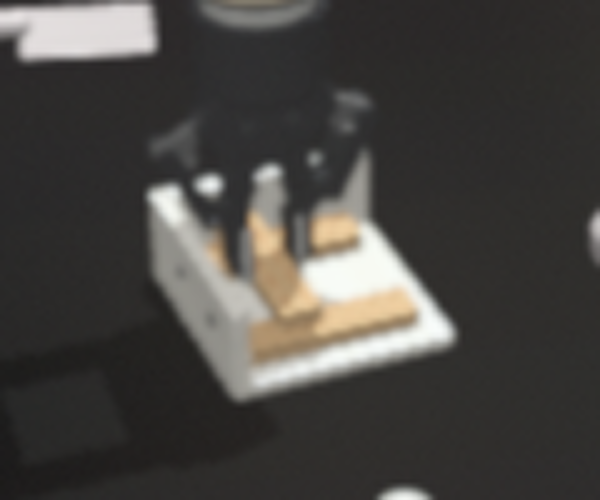

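Side view: the slat is held in the jig between the fences, above the two bases. Next I feel for the +y fence.

```bash
for i in 1; do python3 -m pendant '[[0.1,[0.008,0,0],0],[0.1,[0.008,0,0],0]]'; python3 -m pendant '[[0.1,[0.008,0,0],0],[0.1,[0.008,0,0],0]]';python3 -m pendant '[[0.1,[0.008,0,0],0],[0.1,[0.008,0,0],0]]'; done | grep -E "pos|force"
```

```text
tool_pos: [0.5552, 0.1494, 0.032]
contact_force: [-0.5, -0.8, 0.6]
grasp_force: 59.4
tool_pos: [0.5545, 0.1503, 0.0313]
contact_force: [0.2, -1.1, -0.4]
grasp_force: 59.4
tool_pos: [0.5544, 0.1506, 0.0313]
contact_force: [0.3, -2.6, 0.2]
grasp_force: 59.4
```

```bash
python3 -m pendant '[[0.1,[-0.004,0,0.01],0],[0.1,[-0.004,0,0.022],0],[0.1,[-0.004,0,0.022],0]]' | grep -E "pos|force"; python3 -m pendant '[[0.42,[0,0,0],0],[0.42,[0,0,0],0],[0.42,[0,0,0],0]]'; python3 -m pendant '[[0.42,[0,0,-0.25],0],[0.42,[0,0,-0.5],0],[0.0,[0,0,-0.5],0],[0,[0,0.3,-0.5],0],[0,[0,0.32,-0.5],0],[0,[0,0.32,-0.5],0]]'
python3 - <<'E'
from h import *
go(*fromcorner(75,-56),28,15.85)
f=grab("wrist");cv2.imwrite("pics/w3.png",f["img"][:,:,::-1])
E
```

```text
tool_pos: [0.5544, 0.1506, 0.0284]
contact_force: [0.9, -0.5, -0.5]
grasp_force: 59.5
time: 10.4
tool_pos: [0.5543, 0.1506, 0.0285]
tool_rot: [0.017, 0.603, 0.797, -0.014]
contact_force: [0.4, 0.9, 0.4]
gripper_width: 0.426
grasp_force: 0.0
time: 11.0
tool_pos: [0.5906, 0.1635, 0.0877]
tool_rot: [0.016, 0.603, 0.797, -0.014]
contact_force: [-0.8, 0.6, 0.9]
gripper_width: -0.003
grasp_force: 0.0
t 11.0 at [590.6 163.5  87.7] head 15.79 F [-0.8  0.6  0.9] j6 -0.09 w -0.003 -> d [0.0125 0.0008 0.4972] roll -0.0003
```

View pics/w3.png

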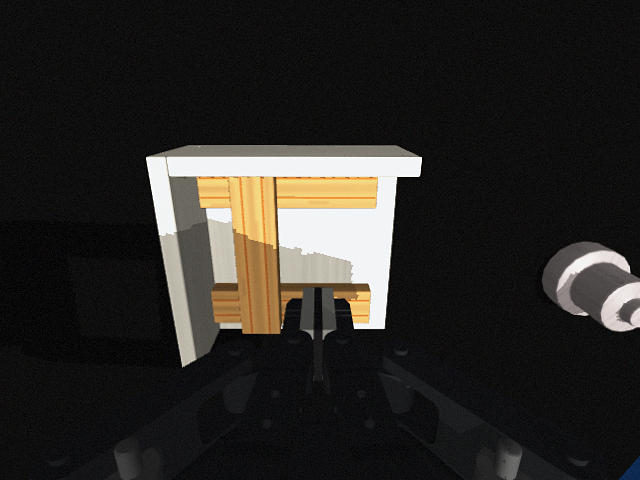

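Wrist view: slat1 lies across the bases, butted at row 176 (+y fence), 20 mm or so off the −x fence at left. Pushing it snug.

```bash
python3 -m pendant '[[0,[0.02,0,0.25],0],[0,[0.02,0,0.487],0],[0,[0.02,-0.05,0.487],0],[0,[0.02,-0.1,0.487],0],[0,[0.02,-0.15,0.487],0],[0,[0.02,-0.2,0.487],0],[0,[0.02,-0.23,0.487],0],[0,[0.02,-0.23,0.487],0]]'
for i in 1; do 
python3 -m pendant '[[0,[0,-0.01,0],0],[0,[0,-0.01,0],0]]'; python3 -m pendant '[[0,[0,-0.01,0],0],[0,[0,-0.01,0],0]]'; python3 -m pendant '[[0,[0,-0.01,0],0],[0,[0,-0.01,0],0]]'; done | grep -E "pos|act_force"
python3 - <<'E'
from h import *
print(incorner(manip.state()["tool_pos"]*1000))
f=grab("wrist");g=f["img"]
m=np.clip((g.max(2).astype(float)-50)*4,0,255).astype(np.uint8)
cv2.imwrite("pics/w4.png",g[:,:,::-1])
E
```

```text
time: 11.85
tool_pos: [0.5641, 0.1558, 0.0309]
tool_rot: [0.017, 0.603, 0.797, -0.013]
contact_force: [0.3, -0.2, 0.1]
gripper_width: -0.005
grasp_force: 0.0
tool_pos: [0.5631, 0.1555, 0.0303]
contact_force: [-0.3, -0.1, -0.0]
tool_pos: [0.5618, 0.1552, 0.03]
contact_force: [0.0, 0.1, -0.4]
tool_pos: [0.5604, 0.1548, 0.0299]
contact_force: [0.3, -0.3, -0.3]
[ 43.69191236 -55.02317782]
```

View pics/w4.png

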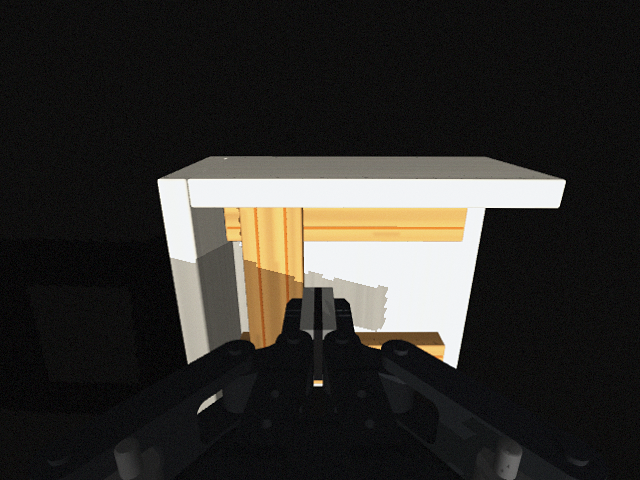

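Wrist view: the pusher is against the slat at column 303, and the slat's far edge at 243 is still roughly 7 mm off the fence. Continuing.

```bash
for i in 1; do 
python3 -m pendant '[[0,[0,-0.012,0],0],[0,[0,-0.025,0],0],[0,[0,-0.035,0],0],[0,[0,-0.035,0],0]]'; python3 -m pendant '[[0,[0,-0.01,0],0],[0,[0,-0.01,0],0]]'; python3 -m pendant '[[0,[0,-0.01,0],0],[0,[0,-0.01,0],0]]'; done | grep -E "pos|act_force"
python3 - <<'E'
from h import *
print(incorner(manip.state()["tool_pos"]*1000))
E
```

```text
tool_pos: [0.5563, 0.1537, 0.03]
contact_force: [0.5, 0.1, 0.0]
tool_pos: [0.5553, 0.1533, 0.03]
contact_force: [0.3, 0.1, 0.4]
tool_pos: [0.5542, 0.153, 0.03]
contact_force: [0.1, -0.7, 0.4]
[ 37.17111311 -55.01479192]
```

```bash
for i in 1; do 
python3 -m pendant '[[0,[0,-0.008,0],0],[0,[0,-0.008,0],0]]'; python3 -m pendant '[[0,[0,-0.008,0],0],[0,[0,-0.008,0],0]]'; done | grep -E "pos|act_force"
python3 - <<'E'
from h import *
s=manip.state();print(incorner(s["tool_pos"]*1000),s["contact_force"])
f=grab("wrist");g=f["img"][200:340,140:360,::-1]
# fence edge at z=34 projected
for y in(-20,-35,-50): print(proj(f,[[*fromcorner(x,y)/1000,.034] for x in(0,26)]).round(1).tolist())
cv2.imwrite("pics/w5.png",cv2.resize(g,None,fx=3,fy=3,interpolation=cv2.INTER_CUBIC))
m=wood(f["img"])
for r in(225,250,270): print(r,np.flatnonzero(m[r,200:320])[[0,-1]]+200)
E
```

```text
tool_pos: [0.5533, 0.1528, 0.03]
contact_force: [-0.1, 0.8, -0.5]
tool_pos: [0.5523, 0.1525, 0.03]
contact_force: [0.5, -0.1, -0.5]
[ 35.24675505 -55.03526415] [ 0.50051495 -0.07518539 -0.48952005]
[[236.1, 239.0], [298.2, 239.0]]
[[239.0, 271.3], [298.9, 271.3]]
[[241.8, 301.3], [299.5, 301.4]]
225 [240 319]
250 [242 303]
270 [244 302]
```

```bash
for i in 1; do 
python3 -m pendant '[[0,[0,-0.007,0],0],[0,[0,-0.007,0],0]]'; python3 -m pendant '[[0,[0,-0.006,0],0],[0,[0,-0.006,0],0]]';python3 -m pendant '[[0,[0,-0.006,0],0],[0,[0,-0.006,0],0]]'; done | grep -E "pos|act_force"
python3 - <<'E'
from h import *
s=manip.state();print(incorner(s["tool_pos"]*1000),s["contact_force"])
f=grab("wrist");
for y in(-20,-35): print(proj(f,[[*fromcorner(x,y)/1000,.034] for x in(0,26)]).round(1).tolist())
m=wood(f["img"])
for r in(250,270): print(r,np.flatnonzero(m[r,200:320])[[0,-1]]+200)
E
```

```text
tool_pos: [0.5515, 0.1523, 0.03]
contact_force: [-0.2, 0.3, 0.0]
tool_pos: [0.5508, 0.1521, 0.03]
contact_force: [0.5, 0.0, 0.7]
tool_pos: [0.5504, 0.1519, 0.0301]
contact_force: [0.6, -0.4, -0.6]
[ 33.20816355 -55.02747402] [ 0.57261385 -0.43174491 -0.55398317]
[[241.0, 238.9], [303.0, 238.9]]
[[243.8, 271.2], [303.6, 271.2]]
250 [242 302]
270 [244 302]
```

```bash
for i in 1; do 
python3 -m pendant '[[0,[0,-0.005,0],0],[0,[0,-0.005,0],0]]'; python3 -m pendant '[[0,[0,-0.004,0],0],[0,[0,-0.004,0],0]]'; done | grep -E "pos|act_force"
```

```text
tool_pos: [0.5503, 0.1519, 0.0304]
contact_force: [3.2, 0.6, 0.5]
tool_pos: [0.5502, 0.1519, 0.0307]
contact_force: [4.5, 1.3, -1.4]
```

```bash
python3 -m pendant '[[0,[0,0.03,0],0],[0,[0,0.03,-0.4],0],[0.3,[0,0.03,-0.7],0],[0.55,[0,0.03,-0.7],0],[0.55,[0,0.03,-0.7],0]]' >/dev/null
python3 - <<'E'
from h import *
go(455.2,-193.6,110,77)
f=grab("wrist")
E
```

```text
t 15.3 at [551.8 156.1 114.6] head 15.79 F [-1.1 -0.1 -0.3] j6 -0.09 w 0.506 -> d [-2.5809 -1.5673  0.1531] roll -0.3401
```

```bash
python3 -m pendant '[[0.55,[-0.3,-0.18,0],0],[0.55,[-0.6,-0.36,0],0],[0.55,[-0.86,-0.522,0.05],0]]' >/dev/null && python3 -m pendant '[[0.55,[-0.3,-0.18,0],0],[0.55,[-0.6,-0.36,0],0],[0.55,[-0.86,-0.522,0.05],0]]' >/dev/null && python3 -m pendant '[[0.55,[-0.3,-0.18,0],-0.045],[0.55,[-0.6,-0.36,0],-0.09],[0.55,[-0.86,-0.523,0.05],-0.135],[0.55,[-0.86,-0.523,0.05],-0.18],[0.55,[-0.86,-0.523,0.05],-0.225],[0.55,[-0.86,-0.523,0.05],-0.27],[0.55,[-0.86,-0.523,0.05],-0.315],[0.55,[-0.86,-0.523,0.05],-0.34],[0.55,[-0.86,-0.523,0.05],-0.34]]' >/dev/null
python3 - <<'E'
from h import *
go(455.2,-193.6,6,77)
f=grab("wrist"); m=cv2.GaussianBlur(wood(f["img"]),(3,3),0)
print(*fit(f,[box(-55,55,-13,13,0,13)],[455,-193.6,167],m,pad=8))
f=grab("top"); m=np.clip((f["img"].max(2).astype(float)-50)*4,0,255).astype(np.uint8)
print(fit(f,JIG,J,m),slats(f,.034))
f=grab("side"); m=np.clip((f["img"].max(2).astype(float)-50)*4,0,255).astype(np.uint8)
print(fit(f,JIG,J,m))
E
```

```text
t 16.85 at [ 453.6 -192.6  107.2] head 76.95 F [ 0.5 -0.9 -0.3] j6 -1.87 w 0.551 -> d [-0.0024  0.0266  0.8432] roll -0.0003
[ 469.22 -136.04  142.11] 6.85
(array([573.64, 154.8 ,  15.4 ]), np.float64(2.66)) [(array([ 88., 405.]), array([152.6, 552.2,  27.5,  60.5,  49.5])), (array([249., 248.]), array([570.2, 156. , 105.1, 112. , 105.6])), (array([375., 227.]), array([ 627. , -179.5,  175.1,  109.3,   27.2])), (array([422., 225.]), array([ 634.4, -306.2,  156.8,  109.8,   26.9]))]
(array([574.8 , 156.69,  15.17]), np.float64(24.78))
```

```bash
python3 -m pendant '[[0.55,[0,0.027,0.4],0],[0.55,[0,0.027,0.75],0],[0.55,[0,0.027,0.843],0],[0.55,[0,0.027,0.843],0],[0.1,[0,0.027,0.843],0],[0.1,[0,0.027,0.843],0],[0.1,[0,0.027,0.843],0],[0.1,[0,0.027,0.843],0]]' && python3 -m pendant '[[0.1,[0,0,0],0],[0.1,[0,0,-0.4],0],[0.1,[0,0,-0.75],0],[0.1,[0,0,-0.75],0]]'
python3 - <<'E'
from h import *
go(*fromcorner(97,-59),105,15.85); held()
E
```

```text
time: 17.8
tool_pos: [0.4589, -0.1955, 0.0111]
tool_rot: [0.01, 0.113, 0.993, -0.021]
contact_force: [-1.2, -0.0, 6.9]
gripper_width: 0.263
grasp_force: 59.4
time: 18.2
tool_pos: [0.4606, -0.1933, 0.1064]
tool_rot: [0.014, 0.113, 0.993, -0.023]
contact_force: [0.8, -0.9, 0.0]
gripper_width: 0.258
grasp_force: 58.8
t 18.2 at [ 460.6 -193.3  106.4] head 76.95 F [ 0.8 -0.9  0. ] j6 -1.86 w 0.258 -> d [-0.5644  3.1967 -0.1068] roll 0.3395
held slat [ 410.59 -181.66  166.79] 20.9 corner frame [-192.4 -337.8] 150.94 tcp [-148.8 -361.3]
```

Run:
```python
from h import *
f=grab("wrist");cv2.imwrite("pics/w6.png",f["img"][:,:,::-1])
```

```text
(no output)
```

View pics/w6.png

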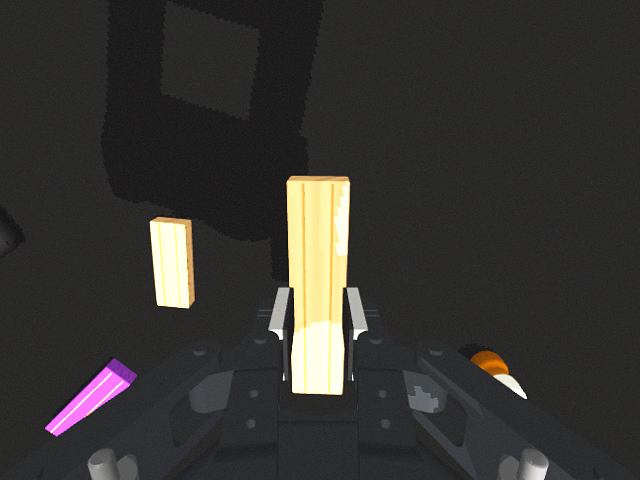

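Wrist view: the second slat is held cleanly, its ends at rows 177 and 394.

```bash
cat >> h.py <<'E'
def endx(rows,zt):
    "tool-x of slat's near (+x) and far end from wrist pixel rows at tool z zt (m)"
    f=manip.grab_frame("wrist");K=np.array([[f["fx"],0,f["cx"]],[0,f["fy"],f["cy"]],[0,0,1.]])
    u=cv2.undistortPoints(np.array([[[318.,r]] for r in rows]),K,f["D"]).reshape(-1,2)
    T=f["tool_from_camera"];d=np.c_[u,np.ones(len(u))]@T[:3,:3].T
    return ((T[:3,3]+d*((zt-T[2,3])/d[:,2])[:,None])*1000)[:,0].round(1)
E
python3 - <<'E'
from h import *
for z in(-.008,-.003,.002): print(z,endx([187,406],z),endx([181.5,394],z))
E
```

```text
-0.008 [ 57.9 -50.2] [ 60.1 -42.8]
-0.003 [ 57.1 -55.1] [ 59.3 -47.5]
0.002 [ 56.2 -60. ] [ 58.5 -52.1]
```

```bash
python3 -m pendant '[[0.1,[-0.05,0.35,-0.05],0],[0.1,[-0.1,0.6,-0.1],0],[0.1,[-0.14,0.8,-0.1],0]]' >/dev/null && python3 -m pendant '[[0.1,[-0.05,0.35,0],0],[0.1,[-0.1,0.6,0],0],[0.1,[-0.14,0.8,0],0]]'  >/dev/null && python3 -m pendant '[[0.1,[-0.05,0.35,0],0],[0.1,[-0.1,0.6,0],0],[0.1,[-0.14,0.8,0],0]]'  >/dev/null && python3 -m pendant '[[0.1,[-0.05,0.35,0],0.045],[0.1,[-0.1,0.6,0],0.09],[0.1,[-0.14,0.8,0],0.135],[0.1,[-0.14,0.8,0],0.18],[0.1,[-0.14,0.8,0],0.225],[0.1,[-0.14,0.8,0],0.27],[0.1,[-0.14,0.8,0],0.315],[0.1,[-0.14,0.8,0],0.3395],[0.1,[-0.14,0.8,0],0.3395],[0.1,[-0.14,0.8,0],0.3395]]'
python3 - <<'E'
from h import *
go(*fromcorner(97,-60.5),38,15.85); held(11)
E
```

```text
time: 20.5
tool_pos: [0.6075, 0.1684, 0.096]
tool_rot: [0.016, 0.602, 0.798, -0.014]
contact_force: [-0.3, 0.1, -0.3]
gripper_width: 0.264
grasp_force: 58.9
t 20.5 at [607.5 168.4  96. ] head 15.97 F [-0.3  0.1 -0.3] j6 -0.09 w 0.264 -> d [-0.0263  0.037   0.4849] roll 0.0007
held slat [604.87 172.53 106.11] 13.7 corner frame [ 91.3 -50.1] 90.26 tcp [ 92.8 -54.8]
```

```bash
python3 -m pendant '[[0.1,[-0.035,0.037,0.1],0],[0.1,[-0.035,0.037,0.3],0],[0.1,[-0.035,0.037,0.4],0],[0.1,[-0.035,0.037,0.485],0],[0.1,[-0.035,0.037,0.485],0],[0.1,[-0.035,0.037,0.485],0]]' | grep -E "pos|act_f"
for i in 1; do python3 -m pendant '[[0.1,[0.009,0,0],0],[0.1,[0.009,0,0],0]]'; python3 -m pendant '[[0.1,[0.008,0,0],0],[0.1,[0.008,0,0],0]]';  done | grep -E "pos|act_force"
python3 - <<'E'
from h import *
print(incorner(manip.state()["tool_pos"]*1000))
f=grab("wrist");cv2.imwrite("pics/w7.png",f["img"][:,:,::-1])
E
```

```text
tool_pos: [0.6141, 0.1632, 0.0389]
contact_force: [1.4, -0.2, 0.9]
tool_pos: [0.6144, 0.1646, 0.04]
contact_force: [-0.1, -0.3, 0.3]
tool_pos: [0.6136, 0.1654, 0.0393]
contact_force: [-0.9, -0.2, 0.0]
[ 97.70062067 -59.38537527]
```

View pics/w7.png

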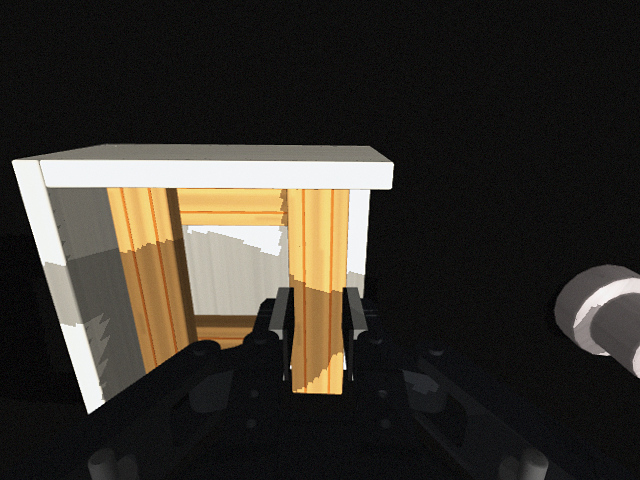

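Wrist view: slat 2 sits between (288–350) over the outer ends, its end at the +y fence (row 188). The snug slat is against the left fence. The view budget is used up, so I continue numerically.

```bash
for i in 1; do python3 -m pendant '[[0.1,[0.007,0,0],0],[0.1,[0.007,0,0],0]]'; python3 -m pendant '[[0.1,[0.006,0,0],0],[0.1,[0.006,0,0],0]]'; python3 -m pendant '[[0.1,[0.006,0,0],0],[0.1,[0.006,0,0],0]]';  done | grep -E "pos|act_force"
```

```text
tool_pos: [0.6133, 0.1658, 0.0389]
contact_force: [0.2, -1.2, 0.4]
tool_pos: [0.6133, 0.1659, 0.0388]
contact_force: [1.2, -4.5, -0.6]
tool_pos: [0.6131, 0.1663, 0.0388]
contact_force: [1.5, -5.5, -0.1]
```

```bash
python3 -m pendant '[[0.1,[-0.008,-0.004,0],0],[0.1,[-0.006,-0.004,0.02],0],[0.1,[-0.005,-0.004,0.035],0],[0.1,[-0.005,-0.004,0.035],0]]' | grep -E "pos|act_force"; python3 -m pendant '[[0.42,[0,0,0],0],[0.42,[0,0,0],0],[0.42,[0,0,0],0]]'| grep -E "pos|act_force"; python3 -m pendant '[[0.42,[0,0,-0.25],0],[0.42,[0,0,-0.5],0],[0.42,[0,0,-0.8],0],[0.42,[0,0,-0.8],0]]'
cat >> h.py <<'E'
def edges(f,x,y,ax,z,span,half=12,ch=None):
    "sub-mm edge scan: wood mask along corner-frame line; returns coords where mask flips"
    t=np.arange(span[0],span[1],.25)
    P=[[*(fromcorner(a,y) if ax=='x' else fromcorner(x,a))/1000,z] for a in t]
    u=proj(f,P).astype(np.float32)
    m=cv2.remap(cv2.GaussianBlur(wood(f["img"]),(3,3),0),u[:,None,0],u[:,None,1],cv2.INTER_LINEAR).ravel()>127
    return t[1:][np.diff(m.astype(int))!=0]
E
python3 - <<'E'
from h import *
f=grab("wrist")
for y in(-30,-45,-60,-75): print("x-edges y",y,edges(f,0,y,'x',.034,(-5,120)))
for x in(13,97): print("y-edges",edges(f,x,0,'y',.034,(-120,10)))
m=np.clip((f["img"].max(2).astype(float)-50)*4,0,255).astype(np.uint8)
print(fit(f,JIG,J,m))
go(630.6,-181.7,110,85.4)
E
```

```text
tool_pos: [0.6131, 0.1659, 0.035]
contact_force: [0.5, -6.4, 2.5]
tool_pos: [0.6119, 0.1671, 0.034]
contact_force: [-0.8, -0.7, 0.7]
time: 23.3
tool_pos: [0.615, 0.1719, 0.1371]
tool_rot: [0.02, 0.602, 0.798, -0.009]
contact_force: [0.4, -0.0, 1.4]
gripper_width: 0.419
grasp_force: 0.0
x-edges y -30 [  5.5   32.25  83.5  109.5 ]
x-edges y -45 [  5.5   31.5   83.75 109.  ]
x-edges y -60 [  5.25  31.75  83.5  109.25]
x-edges y -75 [  5.5   31.75  83.25 109.5 ]
y-edges [-108.25   -2.25]
y-edges [-108.75   -3.  ]
(array([572.79, 156.26,  15.64]), np.float64(6.13))
t 23.35 at [613.5 171.4 134.2] head 15.91 F [-0.1  0.8 -1. ] j6 -0.09 w 0.414 -> d [-2.858  -0.6704  0.3226] roll -0.3861
```

Run:
```python
from h import *
for n in("wrist","wrist","side"):
    f=grab(n);print(n)
    m=np.clip((f["img"].max(2).astype(float)-50)*4,0,255).astype(np.uint8)
    print(fit(f,JIG,J,m))
    for y in(-30,-45,-75,-95): print("x-edges y",y,edges(f,0,y,'x',.034,(-8,120)))
    if n=="wrist":
        g=f["img"].max(2)
        # profile across -x fence at y=-50: brightness vs corner x on z=58 plane
        t=np.arange(-14,8,1.);u=proj(f,[[*fromcorner(a,-50)/1000,.058] for a in t]).astype(np.float32)
        print(np.c_[t,cv2.remap(g,u[:,None,0],u[:,None,1],1).ravel()].astype(int).T.tolist())
```

```text
wrist
(array([572.72, 156.35,  15.66]), np.float64(6.58))
x-edges y -30 [  5.25  32.25  83.75 109.5 ]
x-edges y -45 [  5.25  31.75  83.5  109.  ]
x-edges y -75 [  5.25  32.    83.75 109.5 ]
x-edges y -95 [  4.25  31.75  34.   109.  ]
[[-14, -13, -12, -11, -10, -9, -8, -7, -6, -5, -4, -3, -2, -1, 0, 1, 2, 3, 4, 5, 6, 7], [16, 8, 11, 119, 239, 230, 228, 230, 231, 232, 233, 234, 206, 109, 105, 108, 107, 107, 108, 106, 105, 106]]
wrist
(array([572.72, 156.3 ,  15.54]), np.float64(7.28))
x-edges y -30 [  5.25  32.25  83.25 109.5 ]
x-edges y -45 [  5.5   31.75  83.75 109.  ]
x-edges y -75 [  5.5   31.75  83.25 109.75]
x-edges y -95 [  4.5   31.75  34.   109.25]
[[-14, -13, -12, -11, -10, -9, -8, -7, -6, -5, -4, -3, -2, -1, 0, 1, 2, 3, 4, 5, 6, 7], [17, 14, 13, 165, 237, 230, 229, 229, 230, 232, 232, 234, 204, 123, 103, 107, 110, 108, 106, 108, 105, 105]]
side
(array([573.78, 156.46,  15.37]), np.float64(8.52))
x-edges y -30 [  9.5 113.5]
x-edges y -45 [  9.5  113.25]
x-edges y -75 [ 11.25  28.25  79.25 110.25]
x-edges y -95 [  8.75  29.25  78.25 111.25]
```

Run:
```python
from h import *
go(*fromcorner(54,-55),70,15.85)
go(*fromcorner(54,-55),30,15.85)
```

```text
t 23.5 at [610.3 170.6 128.7] head 15.89 F [ 0.8 -0.1 -0.4] j6 -0.09 w 0.42 -> d [ 0.0086 -0.348   0.4906] roll 0.0002
t 23.5 at [610.3 170.6 128.7] head 15.89 F [ 0.8 -0.1 -0.4] j6 -0.09 w 0.42 -> d [ 0.0228 -0.3467  0.8236] roll 0.0002
```

```bash
python3 -m pendant '[[0,[0,-0.34,0],0],[0,[0,-0.34,0.3],0],[0,[0,-0.34,0.3],0],[0,[0,-0.34,0.3],0],[0,[0,-0.34,0.3],0]]'|grep -E "_pos"
python3 - <<'E'
from h import *
s=manip.state();print(s["joint_vel"].round(3))
go(*fromcorner(50,-55),30,15.85)
f=grab("wrist")
for y in(-20,-30): print("x-edges y",y,edges(f,0,y,'x',.034,(-8,120)))
E
```

```text
tool_pos: [0.5735, 0.158, 0.0951]
[ 0.    -0.009 -0.015 -0.001 -0.002  0.002]
t 24.0 at [573.5 158.   95.1] head 15.88 F [-0.3 -0.5  0.3] j6 -0.1 w -0.001 -> d [ 0.0276 -0.0587  0.5419] roll 0.0002
x-edges y -20 [  2.25  82.25  83.5  109.25]
x-edges y -30 [  5.75  31.75  83.25 109.  ]
```

```bash
python3 -m pendant '[[0,[0.028,-0.059,0.2],0],[0,[0.028,-0.059,0.4],0],[0,[0.028,-0.059,0.542],0],[0,[0.028,-0.059,0.542],0],[0,[0.028,-0.1,0.542],0],[0,[0.028,-0.14,0.542],0],[0,[0.028,-0.16,0.542],0],[0,[0.028,-0.175,0.542],0],[0,[0.028,-0.175,0.542],0],[0,[0.028,-0.175,0.542],0]]'|grep -E "pos|act_f"
python3 - <<'E'
from h import *
s=manip.state();print(incorner(s["tool_pos"]*1000))
f=grab("wrist")
for y in(-15,-22,-30): print("x-edges y",y,edges(f,0,y,'x',.034,(-8,120)))
g=f["img"].max(2)
t=np.arange(-14,8,1.);u=proj(f,[[*fromcorner(a,-20)/1000,.058] for a in t]).astype(np.float32)
print(np.c_[t,cv2.remap(g,u[:,None,0],u[:,None,1],1).ravel()].astype(int).T.tolist())
E
```

```text
tool_pos: [0.5524, 0.1526, 0.0298]
contact_force: [0.3, 0.4, -0.5]
[ 35.38471466 -54.93021589]
x-edges y -15 [  2.    79.25  83.25 108.75]
x-edges y -22 [  2.25  28.5   83.25 108.75]
x-edges y -30 [  2.25  28.    82.75 108.75]
[[-14, -13, -12, -11, -10, -9, -8, -7, -6, -5, -4, -3, -2, -1, 0, 1, 2, 3, 4, 5, 6, 7], [10, 11, 10, 175, 192, 187, 216, 208, 190, 193, 194, 195, 137, 76, 82, 82, 82, 82, 83, 82, 81, 82]]
```

```bash
for i in 1; do python3 -m pendant '[[0,[0,-0.008,0],0],[0,[0,-0.016,0],0],[0,[0,-0.016,0],0]]';python3 -m pendant '[[0,[0,-0.006,0],0],[0,[0,-0.006,0],0]]'; python3 -m pendant '[[0,[0,-0.005,0],0],[0,[0,-0.005,0],0]]';python3 -m pendant '[[0,[0,-0.005,0],0],[0,[0,-0.005,0],0]]'; done |grep -E "pos|act_f"
cat >> h.py <<'E'
def chk():
    s=manip.state();print("tcp",incorner(s["tool_pos"]*1000).round(1),s["contact_force"].round(1))
    f=grab("wrist")
    for y in(-15,-22,-30): print("x-edges y",y,edges(f,0,y,'x',.034,(-8,120)))
    g=f["img"].max(2)
    t=np.arange(-14,4,.25);u=proj(f,[[*fromcorner(a,-20)/1000,.058] for a in t]).astype(np.float32)
    v=cv2.remap(g,u[:,None,0],u[:,None,1],1).ravel().astype(int); print("fence x",t[1:][np.abs(np.diff((v>120).astype(int)))>0])
E
python3 -c "
from h import *
chk()"
```

```text
tool_pos: [0.5502, 0.152, 0.0293]
contact_force: [-0.0, -0.1, 0.4]
tool_pos: [0.5495, 0.1519, 0.0293]
contact_force: [0.6, -0.8, -0.3]
tool_pos: [0.5489, 0.1517, 0.0293]
contact_force: [0.7, -0.3, -0.3]
tool_pos: [0.5486, 0.1516, 0.0295]
contact_force: [1.4, -0.5, -0.5]
tcp [ 31.5 -54.9] [ 1.4 -0.5 -0.5]
x-edges y -15 [ -1.5   78.75  82.75 108.5 ]
x-edges y -22 [ -1.5  24.   83.  108.5]
x-edges y -30 [ -1.75  24.    83.   108.5 ]
fence x [-11.25  -1.5 ]
```

```bash
python3 -m pendant '[[0,[0,0.006,0],0],[0,[0,0.012,0],0],[0,[0,0.03,0],0],[0,[0,0.06,0],0],[0,[0,0.06,0],0]]'|grep -E "pos|act_f"
python3 -c "
from h import *
chk()"
python3 -m pendant '[[0,[0,0.06,-0.2],0],[0,[0,0.1,-0.5],0],[0,[0,0.1,-0.65],0],[0,[0,0.1,-0.65],0],[0,[0,0.1,-0.65],0]]'|grep -E "pos|act_f"
python3 -c "
from h import *
chk();go(630.6,-181.7,110,85.4)"
```

```text
tool_pos: [0.556, 0.1536, 0.0296]
contact_force: [0.5, -0.3, -0.4]
tcp [ 39.1 -54.9] [ 0.5 -0.3 -0.4]
x-edges y -15 [ -1.75  24.    25.25  79.25  83.   108.75]
x-edges y -22 [ -1.5   24.25  83.   108.75]
x-edges y -30 [ -1.5   24.25  83.   108.5 ]
fence x [-11.25  -1.75]
tool_pos: [0.5659, 0.16, 0.1069]
contact_force: [0.2, -0.4, 0.6]
tcp [ 50.4 -51.5] [ 0.2 -0.4  0.6]
x-edges y -15 [ -1.75  82.    83.25 109.  ]
x-edges y -22 [ -1.5   24.75  59.5   61.25  64.    81.75  83.5  109.  ]
x-edges y -30 [ -1.5   24.75  83.25 109.25]
fence x [-11.5  -1.   -0.5]
t 27.15 at [565.1 159.9 105.8] head 15.88 F [-0.8  0.  -0.4] j6 -0.09 w -0.0 -> d [-2.886  -0.2537  0.0901] roll -0.3862
```

```bash
sed -i 's/^J=.*/J=[572.8,156.1,15.7]/' h.py; python3 -m pendant '[[0.55,[-0.35,-0.02,0],0],[0.55,[-0.7,-0.05,0],0],[0.55,[-0.962,-0.085,0.03],0]]' >/dev/null && python3 -m pendant '[[0.55,[-0.35,-0.02,0],0],[0.55,[-0.7,-0.05,0],0],[0.55,[-0.962,-0.085,0.03],0]]' >/dev/null && python3 -m pendant '[[0.55,[-0.35,-0.02,0],-0.045],[0.55,[-0.7,-0.05,0],-0.09],[0.55,[-0.962,-0.085,0.03],-0.135],[0.55,[-0.962,-0.085,0.03],-0.18],[0.55,[-0.962,-0.085,0.03],-0.225],[0.55,[-0.962,-0.085,0.03],-0.27],[0.55,[-0.962,-0.085,0.03],-0.315],[0.55,[-0.962,-0.085,0.03],-0.36],[0.55,[-0.962,-0.085,0.03],-0.386],[0.55,[-0.962,-0.085,0.03],-0.386]]' >/dev/null
python3 -m pendant '[[0.55,[0,0,0],0],[0.55,[0,0,0],0]]' >/dev/null
python3 - <<'E'
from h import *
go(630.6,-181.7,8,85.4)
f=grab("top"); m=np.clip((f["img"].max(2).astype(float)-50)*4,0,255).astype(np.uint8)
print(fit(f,JIG,J,m))
for y in(-40,-55,-70): print(y,edges(f,0,y,'x',.034,(-15,125)))
for x in (13,97): print(edges(f,x,0,'y',.034,(-125,15)))
E
```

```text
t 28.95 at [ 631.  -181.4  110.6] head 85.28 F [-0.8 -0.5  0.4] j6 -1.86 w 0.553 -> d [0.0135 0.0316 0.8541] roll -0.0007
(array([573.49, 155.28,  15.56]), np.float64(2.6))
-40 [  2.25  25.    83.5  110.5 ]
-55 [  2.25  24.75  84.   110.  ]
-70 [  2.5   25.25  83.25 110.5 ]
[-113.     -0.75]
[-112.75   -1.  ]
```

```bash
python3 -m pendant '[[0.55,[0.013,0.03,0.4],0],[0.55,[0.013,0.03,0.75],0],[0.55,[0.013,0.03,0.854],0],[0.55,[0.013,0.03,0.854],0],[0.55,[0.013,0.03,0.854],0]]'|grep -E "pos|act_f"; python3 -m pendant '[[0.1,[0,0,0],0],[0.1,[0,0,0],0],[0.1,[0,0,0],0],[0.1,[0,0,0],0]]'; python3 -m pendant '[[0.1,[0,0,-0.4],0],[0.1,[0,0,-0.75],0],[0.1,[0,0,-0.9],0],[0.1,[0,0,-0.9],0],[0.1,[0,0,-0.9],0]]'
python3 - <<'E'
from h import *
go(*fromcorner(59,-36),115,105.7)
f=manip.grab_frame("wrist");m=wood(f["img"])
r=np.flatnonzero(m[:,318]>0);print(r[[0,-1]],np.flatnonzero(np.diff(r)>1))
for z in(-.008,-.003,.002): print(z,endx([r[0]+4,r[-1]],z))
E
```

```text
tool_pos: [0.6326, -0.1827, 0.0108]
contact_force: [0.4, 0.6, 1.0]
time: 29.9
tool_pos: [0.6345, -0.1814, 0.015]
tool_rot: [0.009, 0.041, 0.999, -0.02]
contact_force: [-4.2, 7.4, 17.1]
gripper_width: 0.101
grasp_force: 26.7
time: 30.4
tool_pos: [0.6299, -0.1775, 0.1167]
tool_rot: [0.006, 0.04, 0.999, -0.021]
contact_force: [-0.7, 0.1, -0.7]
gripper_width: 0.102
grasp_force: 0.0
t 30.4 at [ 629.9 -177.5  116.7] head 85.34 F [-0.7  0.1 -0.7] j6 -1.85 w 0.102 -> d [ 0.7495  2.9028 -0.1156] roll -0.1131
[156 394] [ 1 39]
-0.008 [ 68.3 -42.8]
-0.003 [ 67.8 -47.5]
0.002 [ 67.4 -52.1]
```

```bash
python3 -m pendant '[[0.55,[0,0,0],0],[0.55,[0,0,0],0],[0.55,[0,0,0],0]]' >/dev/null
python3 - <<'E'
from h import *
B=[box(-55,55,-13,13,0,13)];q=[]
for n in("top","side"):
    f=grab(n); m=cv2.GaussianBlur(wood(f["img"]),(3,3),0)
    p,c=fit(f,B,[630.6,-181.7,175.4],m,pad=8);print(n,p,c);q.append(p)
for o in slats(grab("wrist"),.013,400):print(*o)
q=np.mean(q,0);go(q[0],q[1],1,q[2]-90)
E
```

```text
top [ 630.73 -189.87  179.71] 50.37
side [ 627.76 -188.59  177.34] 9.95
[174. 239.] [ 635.8 -305.5  158.2  112.1   29.5]
[314. 219.] [ 625.  -189.   176.7  110.1   26.4]
[113.  31.] [ 477.5 -305.4  162.3   31.8   18.1]
t 31.05 at [ 630.2 -177.6  117. ] head 85.34 F [0.2 1.  0.1] j6 -1.85 w 0.552 -> d [ 0.0139 -0.0575  0.9694] roll -0.0177
```

```bash
python3 -m pendant '[[0.55,[0.041,-0.056,0.3],-0.009],[0.55,[0.041,-0.056,0.65],-0.009],[0.55,[0.041,-0.056,0.9],-0.009],[0.55,[0.041,-0.056,0.969],-0.009],[0.55,[0.041,-0.056,0.969],-0.009],[0.55,[0.041,-0.056,0.969],-0.009],[0.55,[0.041,-0.056,0.969],-0.009],[0.55,[0.041,-0.056,0.969],-0.009]]'|grep -E "pos|act_f"; python3 -m pendant '[[0.1,[0,0,0],0],[0.1,[0,0,0],0],[0.1,[0,0,0],0],[0.1,[0,0,0],0]]'; python3 -m pendant '[[0.1,[0,0,-0.4],0],[0.1,[0,0,-0.75],0],[0.1,[0,0,-0.9],0],[0.1,[0,0,-0.9],0],[0.1,[0,0,-0.9],0]]'
python3 - <<'E'
from h import *
go(*fromcorner(60,-36),115,105.7)
f=manip.grab_frame("wrist");m=wood(f["img"])
r=np.flatnonzero(m[:,318]>0);print(r[[0,-1]],np.flatnonzero(np.diff(r)>1))
for z in(-.013,-.008,-.003,.002): print(z,endx([r[0]+4,r[-1]],z))
E
```

```text
tool_pos: [0.6266, -0.189, 0.0019]
contact_force: [-0.6, -0.7, 0.5]
time: 32.25
tool_pos: [0.6265, -0.189, 0.0017]
tool_rot: [0.006, 0.026, 0.999, -0.021]
contact_force: [0.2, 0.6, 3.8]
gripper_width: 0.286
grasp_force: 60.2
time: 32.75
tool_pos: [0.624, -0.1839, 0.1073]
tool_rot: [0.005, 0.026, 0.999, -0.021]
contact_force: [-1.0, 0.2, -2.0]
gripper_width: 0.289
grasp_force: 59.7
t 32.75 at [ 624.  -183.9  107.3] head 86.97 F [-1.   0.2 -2. ] j6 -1.89 w 0.289 -> d [ 0.6113  2.9783 -0.1926] roll -0.1041
[190 333] []
-0.013 [56.1 -5. ]
-0.008 [55.2 -8.4]
-0.003 [ 54.2 -11.7]
0.002 [ 53.2 -15.1]
```

```bash
python3 -m pendant '[[0.1,[0.05,0.3,-0.05],0],[0.1,[0.1,0.6,-0.05],0],[0.1,[0.153,0.745,-0.05],0]]' >/dev/null && python3 -m pendant '[[0.1,[0.05,0.3,-0.05],0],[0.1,[0.1,0.6,-0.05],0],[0.1,[0.153,0.745,-0.05],0]]'  >/dev/null && python3 -m pendant '[[0.1,[0.05,0.3,-0.05],0],[0.1,[0.1,0.6,-0.05],0],[0.1,[0.153,0.745,-0.05],0]]'  >/dev/null && python3 -m pendant '[[0.1,[0.05,0.3,-0.05],-0.03],[0.1,[0.1,0.6,-0.05],-0.07],[0.1,[0.153,0.745,-0.05],-0.104],[0.1,[0.153,0.745,-0.05],-0.104],[0.1,[0.153,0.745,-0.05],-0.104],[0.1,[0.153,0.745,-0.05],-0.104],[0.1,[0.153,0.745,-0.05],-0.104]]'
python3 - <<'E'
from h import *
go(*fromcorner(60,-35),39,105.7); held(2)
f=grab("wrist");m=np.clip((f["img"].max(2).astype(float)-50)*4,0,255).astype(np.uint8)
E
```

```text
time: 34.6
tool_pos: [0.5704, 0.1762, 0.117]
tool_rot: [0.002, -0.135, 0.991, -0.022]
contact_force: [-0.7, -0.7, -1.0]
gripper_width: 0.283
grasp_force: 59.7
t 34.6 at [570.4 176.2 117. ] head 105.58 F [-0.7 -0.7 -1. ] j6 -1.63 w 0.283 -> d [0.0049 0.049  0.6485] roll -0.0007
held slat [ 566.03  176.05 -165.16] 18.85 corner frame [ 56.4 -36.5] -180.85999999999999 tcp [ 60.7 -37.4]
```

```bash
python3 -m pendant '[[0.1,[-0.012,0.049,0.2],0],[0.1,[-0.012,0.049,0.4],0],[0.1,[-0.012,0.049,0.55],0],[0.1,[-0.012,0.049,0.648],0],[0.1,[-0.012,0.049,0.648],0],[0.1,[-0.012,0.049,0.648],0],[0.1,[-0.012,0.049,0.648],0]]'|grep -E "pos|act_f"
for i in 1; do python3 -m pendant '[[0.1,[0.008,0,0],0],[0.1,[0.016,0,0],0],[0.1,[0.016,0,0],0]]'; python3 -m pendant '[[0.1,[0.008,0,0],0],[0.1,[0.008,0,0],0]]'; python3 -m pendant '[[0.1,[0.007,0,0],0],[0.1,[0.007,0,0],0]]';  done | grep -E "pos|act_force"
python3 - <<'E'
from h import *
print(incorner(manip.state()["tool_pos"]*1000))
E
```

```text
tool_pos: [0.5717, 0.1803, 0.0405]
contact_force: [0.6, -0.4, -0.1]
tool_pos: [0.5689, 0.1797, 0.0395]
contact_force: [-0.2, 0.6, 0.4]
tool_pos: [0.5679, 0.1794, 0.0392]
contact_force: [0.2, -0.2, -0.3]
tool_pos: [0.5671, 0.1791, 0.0391]
contact_force: [0.0, 0.5, -1.0]
[ 58.21452652 -33.76333991]
```

```bash
for i in 1; do python3 -m pendant '[[0.1,[0.006,0,0],0],[0.1,[0.006,0,0],0]]'; python3 -m pendant '[[0.1,[0.006,0,0],0],[0.1,[0.006,0,0],0]]'; python3 -m pendant '[[0.1,[0.005,0,0],0],[0.1,[0.005,0,0],0]]';  done | grep -E "pos|act_force"
```

```text
tool_pos: [0.5664, 0.179, 0.0391]
contact_force: [-0.5, -0.5, -0.3]
tool_pos: [0.5657, 0.1788, 0.0391]
contact_force: [1.1, 0.1, -0.2]
tool_pos: [0.5651, 0.1786, 0.0391]
contact_force: [0.3, -0.1, -0.3]
```

```bash
python3 -m pendant '[[0.1,[0.004,0,0],0],[0.1,[0.004,0,0],0]]' | grep -E "pos|act_force"
```

```text
tool_pos: [0.5647, 0.1785, 0.0391]
contact_force: [-0.2, 0.1, 0.3]
```

```bash
for i in 1; do python3 -m pendant '[[0.1,[0.005,0,0],0],[0.1,[0.005,0,0],0]]'; python3 -m pendant '[[0.1,[0.004,0,0],0],[0.1,[0.004,0,0],0]]';python3 -m pendant '[[0.1,[0.004,0,0],0],[0.1,[0.004,0,0],0]]';  done | grep -E "pos|act_force"
```

```text
tool_pos: [0.5641, 0.1783, 0.0391]
contact_force: [0.2, 1.5, -0.7]
tool_pos: [0.5637, 0.1782, 0.0391]
contact_force: [0.5, -0.6, -0.9]
tool_pos: [0.5635, 0.1782, 0.0393]
contact_force: [0.6, 0.5, -0.8]
```

```bash
python3 -m pendant '[[0.1,[0.004,0,0],0],[0.1,[0.004,0,0],0]]' | grep -E "pos|act_force"
```

```text
tool_pos: [0.5635, 0.1781, 0.0395]
contact_force: [2.4, 0.5, -1.5]
```

```bash
python3 -m pendant '[[0.1,[-0.004,0,0.01],0],[0.1,[-0.004,0,0.028],0],[0.1,[-0.004,0,0.028],0],[0.1,[-0.004,0,0.028],0]]' | grep -E "pos|act_force"; python3 -m pendant '[[0.42,[0,0,0],0],[0.42,[0,0,0],0],[0.42,[0,0,0],0]]'| grep -E "pos|act_force"; python3 -m pendant '[[0.42,[0,0,-0.2],0],[0.42,[0,0,-0.45],0],[0.42,[0,0,-0.45],0],[0,[0,-0.25,-0.45],0],[0,[0,-0.25,-0.45],0],[0,[0,-0.25,-0.45],0],[0,[0,-0.25,-0.45],0]]'| grep -E "pos|act_force"
python3 - <<'E'
from h import *
go(*fromcorner(55,-63),43,105.7)
f=grab("wrist")
for x in(25,40,55,70,85,100): print(x,edges(f,x,0,'y',.047,(-130,10)))
for y in(-38,-30): print(y,edges(f,0,y,'x',.047,(-10,130)))
m=np.clip((f["img"].max(2).astype(float)-50)*4,0,255).astype(np.uint8)
print(fit(f,JIG,J,m))
E
```

```text
tool_pos: [0.5635, 0.1779, 0.036]
contact_force: [1.1, 0.4, 1.1]
tool_pos: [0.5627, 0.1778, 0.0353]
contact_force: [-0.1, -0.3, 0.2]
tool_pos: [0.5702, 0.1516, 0.0902]
contact_force: [0.5, -0.5, -0.5]
t 39.1 at [570.2 151.6  90.2] head 105.7 F [ 0.5 -0.5 -0.5] j6 -1.68 w 0.003 -> d [-0.0111  0.0014  0.3939] roll 0.0
25 [-103.5   -81.25  -46.75   -7.5 ]
40 [-103.25  -80.5   -46.75   -7.5 ]
55 [-103.    -80.25  -46.25   -7.25]
70 [-103.25  -79.75  -46.5    -7.  ]
85 [-105.5   -83.25  -41.75   -4.  ]
100 [-105.75  -88.    -36.25  -16.75  -10.     -4.  ]
-38 [ 0.5 97.5]
-30 [  1.  105.5]
(array([572.36, 155.87,  15.68]), np.float64(12.42))
```

```bash
python3 -m pendant '[[0,[-0.011,0,0.2],0],[0,[-0.011,0,0.394],0],[0,[-0.011,0,0.394],0],[0,[-0.011,0.05,0.394],0],[0,[-0.011,0.09,0.394],0],[0,[-0.011,0.13,0.394],0],[0,[-0.011,0.17,0.394],0],[0,[-0.011,0.2,0.394],0],[0,[-0.011,0.215,0.394],0],[0,[-0.011,0.215,0.394],0]]'|grep -E "pos|act_f"
cat >> h.py <<'E'
def chk3():
    s=manip.state();print("tcp",incorner(s["tool_pos"]*1000).round(1),s["contact_force"].round(1))
    f=grab("wrist");g=f["img"].max(2)
    for x in(15,25,35): 
        print("y-edges",x,edges(f,x,0,'y',.047,(-60,8)))
        t=np.arange(-6,14,.25);u=proj(f,[[*fromcorner(x,a)/1000,.058] for a in t]).astype(np.float32)
        v=cv2.remap(g,u[:,None,0],u[:,None,1],1).ravel().astype(int); print("   fence y",t[1:][np.abs(np.diff((v>120).astype(int)))>0],v[::8])
E
python3 -c "
from h import *
chk3()"
```

```text
tool_pos: [0.5655, 0.1749, 0.0427]
contact_force: [-0.2, -0.4, 0.5]
tcp [ 55.6 -37.5] [-0.2 -0.4  0.5]
y-edges 15 [-3.]
   fence y [-1.   -0.75  9.75] [229 126 131 222 255 255 255 255  18  26]
y-edges 25 [-30.    -4.25]
   fence y [9.75] [122 126 132 217 255 245 250 246  16  24]
y-edges 35 [-30.   -4.5]
   fence y [9.75] [124 128 131 193 248 246 246 246  16  28]
```

```bash
for i in 1; do python3 -m pendant '[[0,[0,0.01,0],0],[0,[0,0.018,0],0],[0,[0,0.018,0],0]]'; python3 -m pendant '[[0,[0,0.006,0],0],[0,[0,0.006,0],0]]';python3 -m pendant '[[0,[0,0.005,0],0],[0,[0,0.005,0],0]]'; done |grep -E "pos|act_f"
python3 -c "
from h import *
chk3()"
```

```text
tool_pos: [0.565, 0.1766, 0.0425]
contact_force: [-0.2, -0.9, 0.8]
tool_pos: [0.5649, 0.1773, 0.0426]
contact_force: [0.3, 0.4, 0.3]
tool_pos: [0.5647, 0.1779, 0.0425]
contact_force: [-0.5, -0.5, 0.1]
tcp [ 55.6 -34.3] [-0.5 -0.5  0.1]
y-edges 15 [-2.5  -2.25 -1.5 ]
   fence y [9.75] [255 249 128 209 255 255 255 255  13  26]
y-edges 25 [-27.25  -1.25]
   fence y [9.75] [228 202 130 210 255 255 250 255  13  25]
y-edges 35 [-27.25  -1.25]
   fence y [9.75] [231 198 127 190 247 246 246 246  15  24]
```

```bash
for i in 1; do python3 -m pendant '[[0,[0,0.006,0],0],[0,[0,0.006,0],0]]';python3 -m pendant '[[0,[0,0.005,0],0],[0,[0,0.005,0],0]]'; python3 -m pendant '[[0,[0,0.004,0],0],[0,[0,0.004,0],0]]'; done |grep -E "pos|act_f"
```

```text
tool_pos: [0.5645, 0.1786, 0.0425]
contact_force: [0.0, 0.2, 0.6]
tool_pos: [0.5644, 0.1792, 0.0425]
contact_force: [0.3, -1.2, 0.2]
tool_pos: [0.5643, 0.1793, 0.0425]
contact_force: [0.5, -2.6, 0.4]
```

```bash
python3 -m pendant '[[0,[0,-0.006,0],0],[0,[0,-0.012,0],0],[0,[0,-0.04,0],0],[0,[0,-0.07,0],0],[0,[0,-0.07,0],0],[0,[0,-0.07,-0.25],0],[0,[0,-0.07,-0.5],0],[0.2,[0,-0.07,-0.65],0],[0.55,[0,-0.07,-0.65],0],[0.55,[0,-0.07,-0.65],0]]' >/dev/null
python3 - <<'E'
from h import *
f=grab("wrist")
for x in(25,40,60,85): print(x,edges(f,x,0,'y',.047,(-60,10)))
m=np.clip((f["img"].max(2).astype(float)-50)*4,0,255).astype(np.uint8)
print(fit(f,JIG,J,m))
go(638.4,-310.5,115,66.7)
E
```

```text
25 [-27.   0.]
40 [-27.25  -9.5   -8.     0.25]
60 [-26.75   0.  ]
85 [-7.25]
(array([572.44, 156.25,  15.74]), np.float64(9.11))
t 42.6 at [564.8 174.6 119.3] head 105.7 F [-0.8 -0.5  0. ] j6 -1.64 w 0.553 -> d [ 0.5032 -4.0525  0.2128] roll 0.2167
```

```bash
for i in 1; do python3 -m pendant '[[0.55,[0.04,-0.35,0.02],0],[0.55,[0.1,-0.81,0.043],0],[0.55,[0.1,-0.81,0.043],0]]' && python3 -m pendant '[[0.55,[0.04,-0.35,0.02],0],[0.55,[0.1,-0.81,0.043],0],[0.55,[0.1,-0.81,0.043],0]]' && python3 -m pendant '[[0.55,[0.04,-0.35,0.02],0],[0.55,[0.1,-0.81,0.043],0],[0.55,[0.1,-0.81,0.043],0]]' && python3 -m pendant '[[0.55,[0.04,-0.35,0.02],0],[0.55,[0.1,-0.81,0.043],0],[0.55,[0.1,-0.81,0.043],0]]' && python3 -m pendant '[[0.55,[0.04,-0.35,0.02],0.04],[0.55,[0.1,-0.81,0.043],0.085],[0.55,[0.1,-0.81,0.043],0.13],[0.55,[0.1,-0.81,0.043],0.175],[0.55,[0.1,-0.81,0.043],0.2167],[0.55,[0.1,-0.81,0.043],0.2167],[0.55,[0.1,-0.81,0.043],0.2167],[0.55,[0.1,-0.81,0.043],0.2167]]'; done >/dev/null
python3 - <<'E'
from h import *
for o in slats(grab("wrist"),.013,400):print(*o)
go(638.4,-310.5,1,66.7)
f=grab("top"); m=np.clip((f["img"].max(2).astype(float)-50)*4,0,255).astype(np.uint8)
print(fit(f,JIG,J,m))
E
```

```text
[620.  51.] [599.2 -91.9 173.   28.   26.2]
t 44.65 at [ 639.6 -309.2  115.8] head 66.78 F [-0.2 -0.8  0.6] j6 -1.7 w 0.549 -> d [0.0296 0.0185 0.9563] roll 0.0005
(array([573.43, 155.29,  15.61]), np.float64(2.47))
```

Run:
```python
from h import *
f=grab("wrist");g=f["img"]
u=proj(f,[[.6384+a*np.cos(np.radians(156.7))/1000,-.3105+a*np.sin(np.radians(156.7))/1000,.013] for a in (-50,-25,0,25,50)]).round().astype(int)
for x,y in u: print(x,y, g[y,x] if 0<=y<480 and 0<=x<640 else None)
m=(g.max(2)>100).astype(np.uint8)*255
import h; h.wood=lambda i:(i.max(2)>100).astype(np.uint8)*255
for o in slats(f,.013,300):print(*o)
t=grab("top")
for o in slats(t,.013,100):print(*o)
```

```text
320 293 [255 255 255]
321 265 [255 255 255]
321 234 [255 255 226]
321 201 [255 255 227]
321 167 [255 255 254]
[553. 474.] [ 956.1 -193.8   67.9   51.6   19.8]
[ 83. 474.] [ 785.1 -649.9   71.1   57.9   21.1]
[625. 448.] [ 957.8 -134.8  175.2   68.4   39.6]
[456. 397.] [ 827.4 -257.6   52.3   62.    39.8]
[180. 397.] [ 734.4 -495.4   86.2   70.6   39.7]
[390. 332.] [ 746.5 -289.4  163.9   95.1   26.6]
[245. 331.] [ 697.5 -409.6  149.1   97.1   27.9]
[510. 321.] [ 773.1 -201.3  160.3   92.9   32.4]
[321. 226.] [ 636.5 -309.9  156.7  110.8   26.7]
[133. 215.] [ 573.  -439.1  121.3  114.4   29.6]
[621.  50.] [599.1 -92.1 172.9  28.2  26.2]
[212.  18.] [ 481.5 -317.4   71.6   29.    22.5]
[241. 450.] [ 31.2 162.1  59.7 184.3 162.8]
[ 80. 410.] [138.2 581.4 148.6 233.5 232.8]
[119. 297.] [423.2 494.5 178.5 169.4  66.6]
[247. 245.] [576.1 158.7 105.2 142.5 141.9]
[402. 313.] [ 336.6 -237.1  151.4  946.8  210. ]
[238. 169.] [782.1 189.4  91.1  51.6  49.9]
[321. 173.] [776.9 -33.7   1.   86.1  84.4]
[383. 169.] [ 789.  -204.1  160.   110.9   26.5]
[322.  57.] [1099.4  -37.2   91.4 1810.4  353.3]
```

```bash
python3 -m pendant '[[0.55,[0.046,0.018,0.3],0],[0.55,[0.046,0.018,0.65],0],[0.55,[0.046,0.018,0.88],0],[0.55,[0.046,0.018,0.956],0],[0.55,[0.046,0.018,0.956],0],[0.55,[0.046,0.018,0.956],0],[0.55,[0.046,0.018,0.956],0],[0.55,[0.046,0.018,0.956],0]]'|grep -E "pos|act_f"; python3 -m pendant '[[0.1,[0,0,0],0],[0.1,[0,0,0],0],[0.1,[0,0,0],0],[0.1,[0,0,0],0]]'; python3 -m pendant '[[0.1,[0,0,-0.4],0],[0.1,[0,0,-0.75],0],[0.1,[0,0,-0.95],0],[0.1,[0,0,-0.95],0],[0.1,[0,0,-0.95],0]]'
python3 - <<'E'
from h import *
go(*fromcorner(62,-97),118,105.7)
E
```

```text
tool_pos: [0.6372, -0.3109, 0.0023]
contact_force: [0.8, 0.3, 0.7]
time: 46.0
tool_pos: [0.6371, -0.3109, 0.0021]
tool_rot: [0.01, 0.202, 0.979, -0.02]
contact_force: [0.0, 1.3, 2.7]
gripper_width: 0.286
grasp_force: 60.8
time: 46.5
tool_pos: [0.6352, -0.3057, 0.1149]
tool_rot: [0.009, 0.202, 0.979, -0.019]
contact_force: [-0.5, -0.7, -1.3]
gripper_width: 0.283
grasp_force: 60.3
t 46.5 at [ 635.2 -305.7  114.9] head 66.67 F [-0.5 -0.7 -1.3] j6 -1.7 w 0.283 -> d [ 1.7605  3.0927 -0.179 ] roll -0.2168
```

```bash
for i in 1; do python3 -m pendant '[[0.1,[0.15,0.26,-0.04],0],[0.1,[0.3,0.52,-0.045],0],[0.1,[0.44,0.773,-0.045],0]]' && python3 -m pendant '[[0.1,[0.15,0.26,-0.04],0],[0.1,[0.3,0.52,-0.045],0],[0.1,[0.44,0.773,-0.045],0]]' && python3 -m pendant '[[0.1,[0.15,0.26,-0.04],0],[0.1,[0.3,0.52,-0.045],0],[0.1,[0.44,0.773,-0.045],0]]' && python3 -m pendant '[[0.1,[0.15,0.26,-0.04],-0.04],[0.1,[0.3,0.52,-0.045],-0.085],[0.1,[0.44,0.773,-0.045],-0.13],[0.1,[0.44,0.773,-0.045],-0.175],[0.1,[0.44,0.773,-0.045],-0.217],[0.1,[0.44,0.773,-0.045],-0.217],[0.1,[0.44,0.773,-0.045],-0.217],[0.1,[0.44,0.773,-0.045],-0.217],[0.1,[0.44,0.773,-0.045],-0.217]]'; done | tail -7
python3 - <<'E'
from h import *
go(*fromcorner(60,-97),39,105.7); held(2)
f=grab("wrist")
for x in(25,40,60): print(x,edges(f,x,0,'y',.047,(-60,10)))
E
```

```text
grasp_force: 60.3
time: 48.3
tool_pos: [0.5878, 0.1187, 0.1179]
tool_rot: [0.002, -0.136, 0.99, -0.022]
contact_force: [0.3, 1.3, -0.2]
gripper_width: 0.286
grasp_force: 60.3
t 48.3 at [587.8 118.7 117.9] head 105.66 F [ 0.3  1.3 -0.2] j6 -1.74 w 0.286 -> d [0.0143 0.033  0.6568] roll -0.0002
held slat [ 583.79  118.41 -164.45] 13.78 corner frame [ 57.9 -96.8] -180.14999999999998 tcp [ 62.  -97.5]
25 [-33.5 -29.  -26.    0. ]
40 [-33.75 -29.25 -26.25   0.  ]
60 [-33.25 -29.5  -26.25  -0.25]
```

```bash
python3 -m pendant '[[0.1,[0.012,0.033,0.2],0],[0.1,[0.012,0.033,0.4],0],[0.1,[0.012,0.033,0.55],0],[0.1,[0.012,0.033,0.657],0],[0.1,[0.012,0.033,0.657],0],[0.1,[0.012,0.033,0.657],0],[0.1,[0.012,0.033,0.657],0]]'|grep -E "pos|act_f"
for i in 1; do python3 -m pendant '[[0.1,[0.01,0,0],0],[0.1,[0.02,0,0],0],[0.1,[0.02,0,0],0]]'; python3 -m pendant '[[0.1,[0.008,0,0],0],[0.1,[0.008,0,0],0]]'; python3 -m pendant '[[0.1,[0.006,0,0],0],[0.1,[0.006,0,0],0]]';  done | grep -E "pos|act_force"
python3 - <<'E'
from h import *
print(incorner(manip.state()["tool_pos"]*1000))
print("slat C contact tcp",incorner([563.6,178.1]))
E
```

```text
tool_pos: [0.5872, 0.1192, 0.0407]
contact_force: [-0.3, -0.4, -0.5]
tool_pos: [0.5841, 0.1185, 0.0398]
contact_force: [-1.0, -0.4, -0.1]
tool_pos: [0.5831, 0.1182, 0.0395]
contact_force: [-0.2, -0.1, -1.0]
tool_pos: [0.5824, 0.118, 0.0394]
contact_force: [0.3, -0.5, 0.1]
[ 56.43143816 -96.75723443]
slat C contact tcp [ 54.59644574 -33.83125748]
```

```bash
for i in 1; do python3 -m pendant '[[0.1,[0.006,0,0],0],[0.1,[0.006,0,0],0]]'; python3 -m pendant '[[0.1,[0.005,0,0],0],[0.1,[0.005,0,0],0]]'; python3 -m pendant '[[0.1,[0.004,0,0],0],[0.1,[0.004,0,0],0]]';  done | grep -E "pos|act_force"
```

```text
tool_pos: [0.5817, 0.1179, 0.0394]
contact_force: [0.6, 0.2, -0.9]
tool_pos: [0.5812, 0.1177, 0.0395]
contact_force: [0.8, -0.2, -0.6]
tool_pos: [0.5807, 0.1176, 0.0395]
contact_force: [0.0, 0.7, -1.3]
```

```bash
for i in 1; do python3 -m pendant '[[0.1,[0.004,0,0],0],[0.1,[0.004,0,0],0]]'; python3 -m pendant '[[0.1,[0.004,0,0],0],[0.1,[0.004,0,0],0]]';  done | grep -E "pos|act_force"
```

```text
tool_pos: [0.5803, 0.1174, 0.0395]
contact_force: [-0.7, 0.2, -0.1]
tool_pos: [0.5801, 0.1174, 0.0396]
contact_force: [1.0, -0.2, -0.4]
```

```bash
python3 -m pendant '[[0.1,[0.005,0,0],0],[0.1,[0.005,0,0],0]]'| grep -E "pos|act_force"
```

```text
tool_pos: [0.58, 0.1173, 0.0398]
contact_force: [3.0, 0.3, -1.5]
```

Contact. Lower, release, retreat and check.

```bash
python3 -m pendant '[[0.1,[-0.004,0,0.01],0],[0.1,[-0.004,0,0.03],0],[0.1,[-0.004,0,0.03],0],[0.1,[-0.004,0,0.03],0]]' | grep -E "pos|act_force"; python3 -m pendant '[[0.42,[0,0,0],0],[0.42,[0,0,0],0],[0.42,[0,0,0],0]]'| grep -E "pos|act_force"; python3 -m pendant '[[0.42,[0,0,-0.2],0],[0.42,[0,0,-0.5],0],[0.42,[0,0,-0.8],0],[0.42,[0,0,-0.8],0],[0.42,[0,0,-0.8],0],[0.42,[0,0,-0.8],0]]'| grep -E "pos|act_force"
python3 - <<'E'
from h import *
f=grab("wrist")
for x in(25,55,85): print("y",x,edges(f,x,0,'y',.047,(-125,10)))
for y in(-97,-13): print("x",y,edges(f,0,y,'x',.047,(-10,125)))
m=np.clip((f["img"].max(2).astype(float)-50)*4,0,255).astype(np.uint8)
print(fit(f,JIG,J,m)); go(574,156,250,105.7)
E
```

```text
tool_pos: [0.5801, 0.1171, 0.0367]
contact_force: [-1.5, -0.2, 4.4]
tool_pos: [0.5791, 0.117, 0.0352]
contact_force: [0.0, 0.5, 1.0]
tool_pos: [0.5776, 0.121, 0.13]
contact_force: [-0.0, 0.2, 0.1]
y 25 [-109.25  -83.75  -32.5   -28.5   -26.     -0.25]
y 55 [-109.    -83.75  -32.75  -28.5   -26.25   -0.25]
y 85 [-109.    -66.75  -55.25  -28.75  -26.     -0.25]
x -97 [  0. 109.]
x -13 [  0.75 109.5 ]
(array([572.51, 156.02,  15.85]), np.float64(10.56))
t 52.35 at [577.4 121.  129.6] head 105.76 F [-0.4 -0.3 -0.5] j6 -1.73 w 0.419 -> d [-0.0473  0.2455 -1.0152] roll 0.0003
```

```bash
python3 -m pendant '[[0.42,[0.3,-0.2,-0.3],0],[0.42,[0.6,-0.4,-0.6],0],[0.42,[0.9,-0.6,-0.6],0],[0.42,[0.9,-0.6,-0.6],0],[0.42,[0.9,-0.6,-0.6],0]]'| grep -E "pos|act_force"
python3 - <<'E'
from h import *
for n in("wrist","top"):
    f=grab(n);print(n)
    for y in(-45,-55,-65): print("L2 x",y,edges(f,0,y,'x',.034,(-10,125)))
    for x in(40,55,70): print("L3 y",x,edges(f,x,0,'y',.047,(-125,10)))
    m=np.clip((f["img"].max(2).astype(float)-50)*4,0,255).astype(np.uint8);print(fit(f,JIG,J,m))
E
```

```text
tool_pos: [0.4927, 0.025, 0.2059]
contact_force: [-0.8, -0.4, -0.5]
wrist
L2 x -45 [77.  84.5]
L2 x -55 [77.25 83.5 ]
L2 x -65 [77.5  83.75]
L3 y 40 [-40.75 -36.25 -31.   -26.  ]
L3 y 55 [-40.75 -36.   -33.5  -33.25 -31.5  -26.25]
L3 y 70 [-72. -26.]
(array([571.78, 155.91,  15.9 ]), np.float64(42.8))
top
L2 x -45 [  2.    25.    84.25 110.25]
L2 x -55 [  3.25  24.75  84.   110.  ]
L2 x -65 [  7.25  12.    84.   109.75]
L3 y 40 [-29.75  -1.75]
L3 y 55 [-89.25 -86.5  -30.5   -1.  ]
L3 y 70 [-112.25  -85.25  -30.5    -1.5 ]
(array([572.91, 154.85,  15.36]), np.float64(34.57))
```

```bash
python3 -c "
from plant import manip
print(manip.job_done())"
```

```text
the job is handed in; nothing more can be done
None
```

The tower is two layers higher as asked and was handed in at about 53 s: camera edge checks put all four slats within about 1 mm of target, and the jig appears to have shifted about 1.5 mm under a gentle first push.

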